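# Press a clasp pin home in a locking clamp, free it, pocket the block

### The arm

A 6-joint arm with a two-finger parallel gripper is mounted at the origin on a cart in front of the work surface, level with it; the furniture and walls round the work are solid. World frame = base frame: x ahead of the robot, y to its left, z up, the work surface at z = 0. Lengths are in m, angles in rad, forces in N, time in s.
With the tool pointing down it reaches from about 0.25 to 0.725 m from the base axis. Payload 4 kg.
Tool frame: the origin (TCP) lies at the very end of the fingers, on their centre line; the grasp point (between the pads) lies 19 mm behind it; x points along the fingers, y is the direction in which the jaws open and shut, and the axes are right-handed (so a half turn about x gives the same grasp; the last joint's range is limited). The gripper opens to 85 mm and grips with 20 to 120 N. Pads are 22 mm wide; open, the fingers measure 114 mm over their backs; the gripper's body (76 mm by 85 mm) begins 54 mm behind the grasp point. The pads swing forward as they close: fully open they stand 13 mm farther back than shut.
Start: joints at [1.204, 0.241, 0.005, 1.335, 0, 1.571], TCP at [0.179, 0.467, 0.231] pointing down, gripper open.
Joint ranges: [-2.72, 2.72], [-1.05, 1.87], [-1.09, 1.28], [-1.99, 2.15], [-1.42, 1.44], [-3.14, 3.14]. Speed limits (rad/s): [2.79, 2.79, 3.14, 3.14, 3.14, 3.14].

### API

Orientations are given as a unit quaternion [x, y, z, w].
In Python, from workcell import get_obs, camera, job_done gives the robot as it stands. The module is installed in compiled form; this text tells all that it offers.
- The arm moves only by the tool arm_command, never from a script. Its argument "motion" is a list of rows, each an object of numbers: "x", "y", "z": the shift along the tool's x, y, z in m; "roll": the turn about the tool's x in rad; "fingers": the opening, from 0 (shut) to 1 (fully open). A call has 1 to 20 rows; each row shifts and turns the pose as measured when the row begins, along the tool's axes as they then stand; what a row does not reach is not made up. A row lasts 1/12 s, in which the tool goes at most 41.7 mm and 7.16 degrees, less where a joint would pass 70% of its speed; a pose out of reach is approached as far as the arm can. A call is refused whole if a number of a shift passes 0.0417 or a number of a turn 0.125, either way. A call with a gripper value outside its range is refused whole. The fingers move at their own pace and stop on an object; the grip force is fixed at half the most. Time passes only in rows, so rows that do not move let the fingers close. It gives the time, the measured TCP pose, the force and the opening at its end, in the units of the state.
- get_obs(): the state, without advancing time (a new reading comes with each control period).
- camera(name): name is "scene" or "side" or "wrist"; returns a dict with "frame" (480x640x3 uint8, red, green, blue), "intrinsics" (3x3 intrinsics, pixels), "rvec" (rotation vector, rad) and "tvec" (3), from world to camera coordinates, as OpenCV has them. Camera axes: x right, y down, z forward; pixel columns grow to the right and rows downward; lengths in m; the calibration is good to about 2 mm. A picture is of the moment at which its call begins. There is no depth.
- job_done(): hands the job in, once; it reports no verdict.
The state is a dict: "clock": time; "joint_pos": joint angles; "joint_vel": joint speeds; "tau": joint torques, N m; "eef_pos": TCP position; "tool_rot": TCP orientation; "ft_force": force on the tool from outside, world axes, zero at the start; "ft_torque": the same for the moment, N m; "grip_width": finger opening in m.
Only numpy, scipy, OpenCV 4.12 (cv2) and the standard library are available. Lean on these libraries where they do the work, as an engineer would, in place of code of your own. Each camera call takes 0.05 s, during which the arm holds its last target.

### The job

Squeeze the two handles of the bench-mounted locking clamp together until they snap over centre and stay locked by themselves, so that its jaws press the pin of the brass clasp block flush; let go of the handles. Then push down the release lever to free the clamp, and slide the block, without lifting it out, away from the handles over the raised lip so that it drops and lies flat in the pocket beyond. Leave the other things on the bench where they are.

Things in the scene. Friction and masses are not known exactly. Their poses are not given: they have to be found in the camera images.
- clamp_base: Locking clamp screwed to the bench: dark steel base plate 272 x 104 x 8 mm with flat-lying locking pliers, a deck and a pocket. Origin on the bench under the pliers' pivot, on the centre line. z up; +x runs along the centre line from handles through jaws to pocket; y left. In this frame the handles reach from x -20 back to -128 mm (lever to -172), a 26 mm wide tongue of the plate lies under them (top z 8), the grey pivot cover (top z 44) ends at x 11.
- left_grip (a point): Where to squeeze: middle of the left (+y) handle bar, 30 mm above the bench. Bars are black, 12 mm wide, z 22 to 38 mm, free beside and under them. Over both outsides the pair measures about 62 mm there open, 33 locked. Both handles move alike, so the middle between left_grip and right_grip stays on the centre line; squeeze along the clamp's y.
- right_grip (a point): The same point on the right (-y) handle.
- left_handle (a joint): Swing of the left handle, rad: 0 open (sprung), 0.20 fully squeezed and locked; the right one mirrors it. Squeezed less than about 0.17 they spring open again, beyond that they snap to 0.20 and stay. It takes about 8 to 12 N at the grip points (grip with 25 N or more). The jaws close with the handles.
- lever_press (a point): Where to press the release lever: on top of a ribbed steel paddle 50 x 16 mm on the left handle's tail, hinged at its front, pointing to -x of the clamp; 42 mm behind the hinge. About 33 mm above the bench with the clamp open (paddle droops), 56 when locked (tilted up). Pressed straight down 10 mm or more (7 to 12 N), the handles spring open and carry it 30 mm outward (+y) as it drops.
- release_lever (a joint): Angle of the release lever, rad: 0 clamp open (paddle droops 0.25 below level), 0.55 locked (0.30 above level). It rises by itself as the handles are squeezed.
- clasp_block: Loose brass block between the jaws, lying flat on the deck: 56 mm long (x), 36 wide (y), 12 high, 0.18 kg, leading (+x) end rounded, rear end a flat face 28 mm behind the origin. Origin at the centre of its underside, x towards the pocket. The jaws centre and straighten it as they close.
- pin (a joint): Steel pin, 6 mm diameter, in the block's right (-y) side at mid length and mid height: travel in m, 0 = stands 6 mm proud, 0.006 = flush. About 2 N pushes it; it stays where it is pushed.
- deck (a point): On the aluminium deck (20 mm above the bench), midway between the two jaw pads, 95 mm ahead of the clamp's origin. Pads: 24 mm long in x, tops z 34 mm, about 57 mm apart open, 35 closed. Behind the block is an open throat down to the deck, from 15 mm ahead of the origin to the block, between C-shaped jaw arms (inner sides 50 mm off the centre line, tops z 36).
- lip (a point): Middle of the lip's crest, 23 mm above the bench (3 mm above the deck), 144.5 mm ahead of the clamp's origin; crest 6 mm thick, gentle ramp 13 mm long on the near side. Side cheeks 45 mm apart, tops 24 mm above the bench, guide the block from 20 mm before the lip; nothing ahead of the jaws is higher than that.
- pocket (a point): Centre of the pocket floor, 8 mm above the bench, 183 mm ahead of the clamp's origin; the pocket is 71 mm long, 45 wide, its floor 15 mm below the lip. Axes as the clamp's.
- steel_block: Bystander: polished steel bench block 64 x 64 x 20 mm.
- doming_block: Bystander: steel cube 42 mm with round hollows.
- dapping_punch_1: Bystander: small steel punch 68 mm long, 12 mm thick.
Not all that is in view belongs to the job. Of the things shaped like the clasp_block, the brass one is meant.

How it is judged:
By the outcome, as a careful person would: the job done as asked, in the order asked, and still so for the second after the job is handed in, with the robot touching nothing.
It also fails if it takes over 45 s, if anything falls off the work surface, if the arm or the gripper's body presses on something with over 40 N, if the wrist force passes 120 N, or if a joint passes its speed limit or range.

## Working session

There is one attempt and no reset: what is moved stays moved. The work goes in short steps, Python scripts to look and compute and a tool call to move; the robot and the scene stay as the last step left them, time stands still between calls to the robot, and variables do not carry over. Pictures are saved under pics/ and viewed, and the job is handed in when it is done.

Besides the shell and the picture viewer there is one more tool, called after "Call:" by a JSON object that holds its "api" and its "payload", one argument or row to a line. arm_command: Moves the arm, as the interface text tells. Its arguments: {"type":"object","properties":{"motion":{"type":"array","items":{"type":"object","properties":{"x":{"type":"number"},"y":{"type":"number"},"z":{"type":"number"},"roll":{"type":"number"},"fingers":{"type":"number"}}}}},"required":["motion"]}

```bash
mkdir -p pics
python3 - <<'E'
from workcell import get_obs,camera
import cv2,numpy as np
o=get_obs()
for k,v in o.items(): print(k,np.round(v,4))
for n in ("scene","side","wrist"):
    c=camera(n); cv2.imwrite(f"pics/{n}0.png",c["frame"][:,:,::-1]); print(n,np.round(c["intrinsics"],1).tolist(),c["rvec"],c["tvec"])
E
```

```text
clock 0.0
joint_pos [1.204  0.2414 0.0037 1.3352 0.     1.5708]
joint_vel [ 0.0003  0.0009  0.0008 -0.002   0.0004  0.0004]
tau [ 1.00000e-03 -3.72319e+01  2.52408e+01  1.69000e-02  2.00000e-04
  0.00000e+00]
eef_pos [0.1791 0.4662 0.2304]
tool_rot [ 0.1282  0.6954 -0.1297  0.6951]
ft_force [ 0.046  -0.3477 -0.02  ]
ft_torque [ 0.0244 -0.      0.0149]
grip_width 0.0854
scene [[492.3, 0.0, 320.8], [0.0, 492.3, 238.0], [0.0, 0.0, 1.0]] [ 2.18743008 -1.32390776  0.42990491] [-0.3108868   0.3537998   0.63367408]
side [[498.2, 0.0, 324.0], [0.0, 498.2, 237.0], [0.0, 0.0, 1.0]] [ 1.90086615 -0.58885905  0.39028594] [-0.46372575  0.14090128  0.66661771]
wrist [[384.1, 0.0, 317.8], [0.0, 384.1, 241.9], [0.0, 0.0, 1.0]] [-2.39874366 -1.64721434 -0.22059047] [-0.49903268 -0.03429951  0.37983309]
```

View pics/scene0.png

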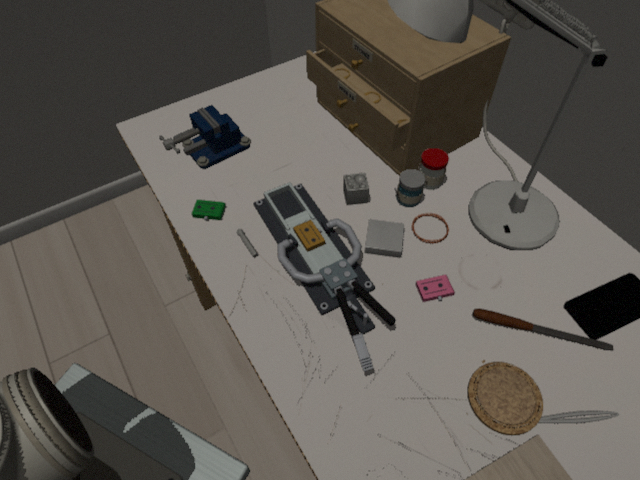

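View pics/side0.png

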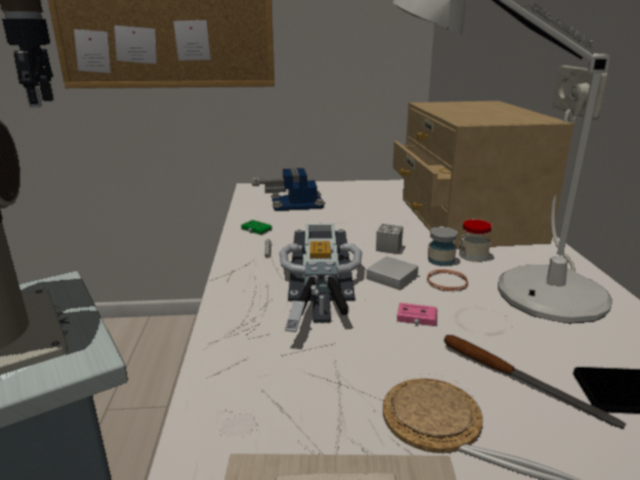

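View pics/wrist0.png

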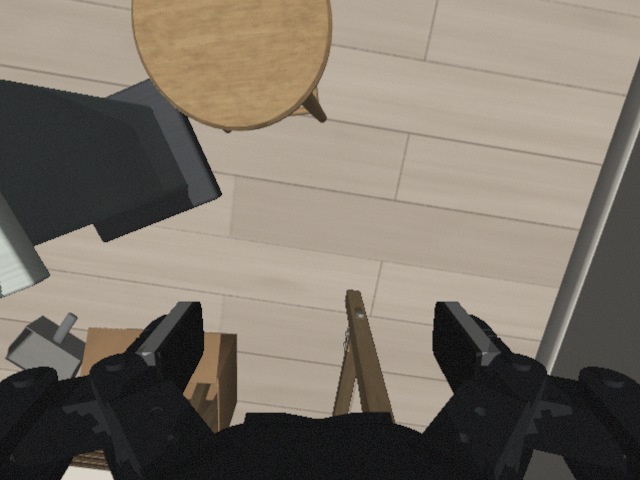

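The scene view shows the clamp at about (315,250) with the brass block at (309,235). The handles point down-right and the pocket end is up-left at (280,200). I'll zoom in and set up helpers.

```bash
cat > h.py <<'E'
from workcell import get_obs,camera
import cv2,numpy as np
from scipy.spatial.transform import Rotation as R
def cam(n):
    c=camera(n); c["R"]=cv2.Rodrigues(np.array(c["rvec"],float))[0]; c["t"]=np.array(c["tvec"],float).ravel(); c["K"]=np.array(c["intrinsics"],float); return c
def ray(c,u,v):
    d=c["R"].T@np.linalg.inv(c["K"])@np.array([u,v,1.]); o=-c["R"].T@c["t"]; return o,d
def onz(c,u,v,z):
    o,d=ray(c,u,v); return o+d*(z-o[2])/d[2]
def proj(c,P):
    q=(c["R"]@np.atleast_2d(P).T).T+c["t"]; q=q@c["K"].T; return q[:,:2]/q[:,2:]
def save(c,name,box=None,s=1):
    f=c["frame"][:,:,::-1]
    if box: x0,y0,x1,y1=box; f=f[y0:y1,x0:x1]
    f=cv2.resize(np.ascontiguousarray(f),None,fx=s,fy=s,interpolation=cv2.INTER_CUBIC); cv2.imwrite("pics/"+name,f)
E
python3 - <<'E'
from h import *
c=cam("scene"); save(c,"sc1.png",(240,170,400,380),2.85)
f=cv2.convertScaleAbs(c["frame"][170:380,240:400,::-1],alpha=2.5);cv2.imwrite("pics/sc1b.png",cv2.resize(f,None,fx=2.85,fy=2.85,interpolation=cv2.INTER_CUBIC))
print("cam pos",-c["R"].T@c["t"])
d=cam("side"); print(-d["R"].T@d["t"])
f=cv2.convertScaleAbs(d["frame"][210:340,260:380,::-1],alpha=2.5);cv2.imwrite("pics/si1b.png",cv2.resize(f,None,fx=4.5,fy=4.5,interpolation=cv2.INTER_CUBIC))
E
```

```text
cam pos [ 0.0636066  -0.32366535  0.71733025]
[ 0.06651977 -0.72396336  0.38823458]
```

View pics/sc1b.png

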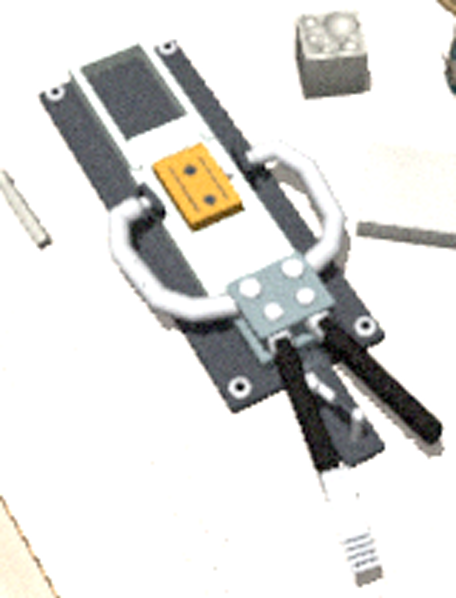

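View pics/si1b.png

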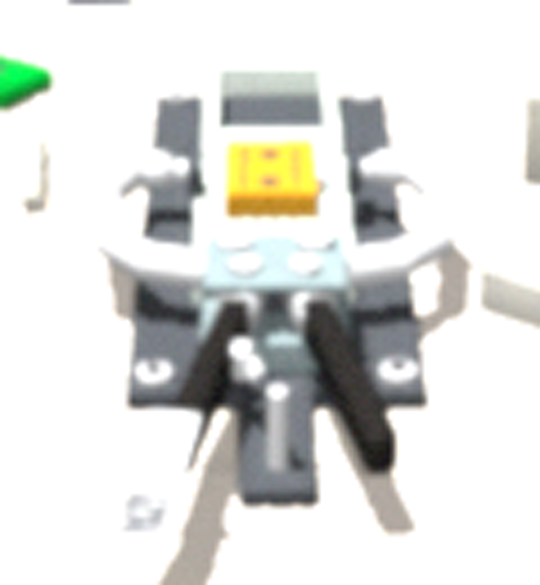

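Run:
```python
from h import *
c=cam("scene"); d=cam("side")
S=lambda p:(240+p[0]/2.85,170+p[1]/2.85)
D=lambda p:(260+p[0]/4.5,210+p[1]/4.5)
for nm,p,z in [("BL",(233,412),.008),("BR",(383,343),.008),("FL",(40,93),.008),("sBL",(240,387),.009),("sBR",(366,326),.009),("sFL",(56,92),.009),("sFR",(168,47),.009),("tongueR",(383,448),.008),("tongueL",(345,467),.008),
 ("covNL",(228,285),.044),("covNR",(300,252),.044),("covBR",(333,312),.044),("covBL",(262,338),.044),("lipcrestL",(130,138),.023),("lipR",(190,112),.023),("rhEnd",(437,432),.038),("paddleend",(370,575),.030),
 ("blkRL",(200,228),.032),("blkRR",(243,208),.032)]:
    print(nm,np.round(onz(c,*S(p),z)*1000,1))
print("side")
for nm,p,z in [("BL",(130,405),.008),("BR",(425,405),.008),("sBL",(153,372),.009),("sBR",(398,369),.009),("tongueL",(243,500),.008),("tongueR",(313,500),.008),("blkRL",(230,193),.032),("blkRR",(314,192),.032)]:
    print(nm,np.round(onz(d,*D(p),z)*1000,1))
```

```text
BL [ 393.1 -146.2    8. ]
BR [ 473.4 -202.8    8. ]
FL [543.9  78.4   8. ]
sBL [ 408.6 -142.5    9. ]
sBR [ 478.7 -189.4    9. ]
sFL [548.9  68.8   9. ]
sFR [618.6  22.4   9. ]
tongueR [ 411.8 -230.3    8. ]
tongueL [ 391.6 -216.5    8. ]
covNL [ 446.7 -115.    44. ]
covNR [ 486.1 -141.4   44. ]
covBR [ 458.  -175.8   44. ]
covBL [ 424.5 -148.1   44. ]
lipcrestL [528.2  -1.3  23. ]
lipR [564.7 -24.8  23. ]
rhEnd [ 419. -256.   38.]
paddleend [ 333.2 -256.3   30. ]
blkRL [481.6 -77.5  32. ]
blkRR [506.6 -93.5  32. ]
side
BL [ 394.1 -151.1    8. ]
BR [ 475.9 -207.2    8. ]
sBL [ 411.3 -137.6    9. ]
sBR [ 482.2 -183.7    9. ]
tongueL [ 393.1 -221.7    8. ]
tongueR [ 411.2 -234.     8. ]
blkRL [486.7 -70.8  32. ]
blkRR [513.6 -88.2  32. ]
```

```bash
cat >> h.py <<'E'
TH=np.deg2rad(56.45); O=np.array([.462,-.137]); 
def frame(): return np.array([np.cos(TH),np.sin(TH)]),np.array([-np.sin(TH),np.cos(TH)])
def cl2w(p): 
    u,n=frame(); return np.array([*(O+u*p[0]+n*p[1]),p[2]])
def w2cl(p):
    u,n=frame(); q=np.array(p)[:2]-O; return np.array([q@u,q@n,p[2]])
def go(target,yawfix=True):
    """print shift in tool axes and roll to target clamp point (m)"""
    o=get_obs(); M=R.from_quat(o["tool_rot"]).as_matrix(); t=cl2w(target); 
    print("clk",round(o["clock"],2),"tcp clamp mm",np.round(w2cl(o["eef_pos"])*1000,1),"F",np.round(o["ft_force"],1),"w",round(float(o["grip_width"])*1000,1))
    u,n=frame(); y=M[:,1]; 
    best=[]
    for s in (1,-1):
        v=M.T@np.array([*(s*n),0]); best.append(np.arctan2(v[2],v[1]))
    print("tool axes",np.round(M,3).tolist()); print("roll opts",np.round(best,3),"j6",round(o["joint_pos"][5],2))
    print("shift tool mm now",np.round(M.T@(t-o["eef_pos"])*1000,1))
E
python3 - <<'E'
from h import *
go((-.03,0,.25))
c=cam("wrist"); o=get_obs(); M=R.from_quat(o["tool_rot"]).as_matrix()
print("cam in tool",M.T@(-c["R"].T@c["t"]-o["eef_pos"]), "cam axes in tool",np.round(M.T@c["R"].T,3).tolist())
E
```

```text
clk 0.35 tcp clamp mm [346.8 569.2 231.1] F [-0.6  0.4  1. ] w 85.4
tool axes [[-0.0, 0.359, 0.933], [-0.0, 0.933, -0.359], [-1.0, -0.001, 0.0]]
roll opts [-1.352  1.79 ] j6 1.57
shift tool mm now [ -18.7 -491.3  473.9]
cam in tool [-0.1435361   0.00024542 -0.06769633] cam axes in tool [[0.001, -0.266, 0.964], [1.0, -0.001, -0.001], [0.001, 0.964, 0.266]]
```

```bash
python3 -c "
import numpy as np
print([ (round(.038*np.cos(2.374-.1*k-.05),3),round(.038*np.sin(2.374-.1*k-.05),3)) for k in range(18)])"
```

```text
[(np.float64(-0.026), np.float64(0.028)), (np.float64(-0.023), np.float64(0.03)), (np.float64(-0.02), np.float64(0.032)), (np.float64(-0.017), np.float64(0.034)), (np.float64(-0.013), np.float64(0.036)), (np.float64(-0.01), np.float64(0.037)), (np.float64(-0.006), np.float64(0.038)), (np.float64(-0.002), np.float64(0.038)), (np.float64(0.002), np.float64(0.038)), (np.float64(0.006), np.float64(0.038)), (np.float64(0.009), np.float64(0.037)), (np.float64(0.013), np.float64(0.036)), (np.float64(0.016), np.float64(0.034)), (np.float64(0.02), np.float64(0.032)), (np.float64(0.023), np.float64(0.03)), (np.float64(0.026), np.float64(0.028)), (np.float64(0.028), np.float64(0.025)), (np.float64(0.031), np.float64(0.022))]
```

Call:
{"api": "arm_command", "payload": {
  "motion": [
    {"y": -0.026, "z": 0.028, "roll": 0.1, "x": -0.001},
    {"y": -0.023, "z": 0.03, "roll": 0.1, "x": -0.001},
    {"y": -0.02, "z": 0.032, "roll": 0.1, "x": -0.001},
    {"y": -0.017, "z": 0.034, "roll": 0.1, "x": -0.001},
    {"y": -0.013, "z": 0.036, "roll": 0.1, "x": -0.001},
    {"y": -0.01, "z": 0.037, "roll": 0.1, "x": -0.001},
    {"y": -0.006, "z": 0.038, "roll": 0.1, "x": -0.001},
    {"y": -0.002, "z": 0.038, "roll": 0.1, "x": -0.001},
    {"y": 0.002, "z": 0.038, "roll": 0.1, "x": -0.001},
    {"y": 0.006, "z": 0.038, "roll": 0.1, "x": -0.001},
    {"y": 0.009, "z": 0.037, "roll": 0.1, "x": -0.001},
    {"y": 0.013, "z": 0.036, "roll": 0.1, "x": -0.001},
    {"y": 0.016, "z": 0.034, "roll": 0.1, "x": -0.001},
    {"y": 0.02, "z": 0.032, "roll": 0.1, "x": -0.001},
    {"y": 0.023, "z": 0.03, "roll": 0.1, "x": -0.001},
    {"y": 0.026, "z": 0.028, "roll": 0.1, "x": -0.001},
    {"y": 0.028, "z": 0.025, "roll": 0.1, "x": -0.001},
    {"y": 0.031, "z": 0.022, "roll": 0.1, "x": -0.001},
    {}
  ]
}}

```text
schema error: expected keys x, y, z, roll, fingers
```

Run:
```python
from h import *
go((-.06,0,.25))
c=cam("wrist"); save(c,"w1.png")
f=cv2.convertScaleAbs(c["frame"][:,:,::-1],alpha=2);cv2.imwrite("pics/w1b.png",f)
print(proj(c,[cl2w(p) for p in [(0,0,.044),(.095,0,.02),(-.074,0,.03),(.183,0,.008)]]))
```

```text
clk 0.4 tcp clamp mm [346.8 569.2 231.1] F [-1.1  0.6 -0.4] w 85.4
tool axes [[-0.0, 0.359, 0.933], [-0.0, 0.933, -0.359], [-1.0, -0.0, 0.0]]
roll opts [-1.352  1.79 ] j6 1.57
shift tool mm now [ -18.6 -520.7  467.4]
[[ -63.36432989  605.52883346]
 [  30.81851793  594.95580255]
 [-114.37290454  582.90305762]
 [ 104.79943165  594.90039758]]
```

View pics/w1b.png

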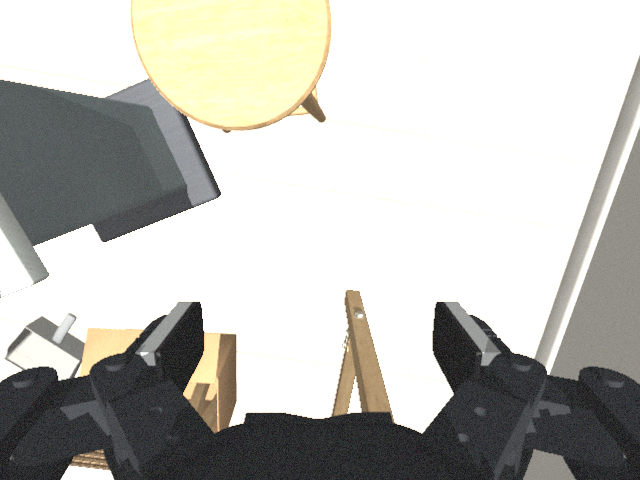

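The move was refused because every row needs all five keys.

Call:
{"api": "arm_command", "payload": {
  "motion": [
    {"x": -0.001, "y": -0.026, "z": 0.028, "roll": 0.1, "fingers": 1},
    {"x": -0.001, "y": -0.023, "z": 0.03, "roll": 0.1, "fingers": 1},
    {"x": -0.001, "y": -0.02, "z": 0.032, "roll": 0.1, "fingers": 1},
    {"x": -0.001, "y": -0.017, "z": 0.034, "roll": 0.1, "fingers": 1},
    {"x": -0.001, "y": -0.013, "z": 0.036, "roll": 0.1, "fingers": 1},
    {"x": -0.001, "y": -0.01, "z": 0.037, "roll": 0.1, "fingers": 1},
    {"x": -0.001, "y": -0.006, "z": 0.038, "roll": 0.1, "fingers": 1},
    {"x": -0.001, "y": -0.002, "z": 0.038, "roll": 0.1, "fingers": 1},
    {"x": -0.001, "y": 0.002, "z": 0.038, "roll": 0.1, "fingers": 1},
    {"x": -0.001, "y": 0.006, "z": 0.038, "roll": 0.1, "fingers": 1},
    {"x": -0.001, "y": 0.009, "z": 0.037, "roll": 0.1, "fingers": 1},
    {"x": -0.001, "y": 0.013, "z": 0.036, "roll": 0.1, "fingers": 1},
    {"x": -0.001, "y": 0.016, "z": 0.034, "roll": 0.1, "fingers": 1},
    {"x": -0.001, "y": 0.02, "z": 0.032, "roll": 0.1, "fingers": 1},
    {"x": -0.001, "y": 0.023, "z": 0.03, "roll": 0.1, "fingers": 1},
    {"x": -0.001, "y": 0.026, "z": 0.028, "roll": 0.1, "fingers": 1},
    {"x": -0.001, "y": 0.028, "z": 0.025, "roll": 0.1, "fingers": 1},
    {"x": -0.001, "y": 0.031, "z": 0.022, "roll": 0.1, "fingers": 1},
    {"x": 0, "y": 0, "z": 0, "roll": 0, "fingers": 1}
  ]
}}

```text
clock: 2.03
eef_pos: [0.4679, -0.1867, 0.2504]
tool_rot: [0.643, 0.303, -0.633, 0.306]
ft_force: [0.7, -0.4, 0.2]
grip_width: 0.0854
```

Run:
```python
from h import *
go((-.06,0,.25))
c=cam("wrist"); 
f=cv2.convertScaleAbs(c["frame"][:,:,::-1],alpha=2);cv2.imwrite("pics/w2b.png",f)
print(proj(c,[cl2w(p) for p in [(0,0,.044),(.095,0,.02),(-.074,0,.03),(.183,0,.008)]]))
```

```text
clk 2.03 tcp clamp mm [-38.1 -32.4 250.4] F [ 0.7 -0.4  0.2] w 85.4
tool axes [[0.015, 0.778, -0.628], [0.003, -0.628, -0.778], [-1.0, 0.01, -0.012]]
roll opts [ 3.048 -0.093] j6 1.87
shift tool mm now [ -0.2 -30.2  24.8]
[[276.05829548 176.05970338]
 [265.70355116  67.516347  ]
 [286.51825444 250.25356939]
 [254.37212485 -38.71131246]]
```

View pics/w2b.png

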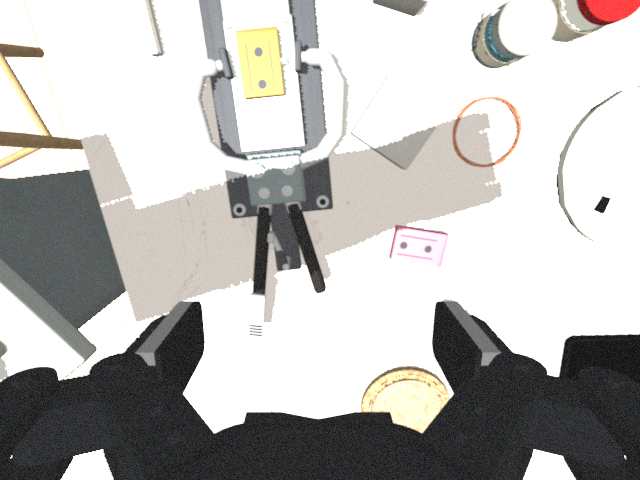

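Run:
```python
from h import *
c=cam("wrist")
f=cv2.convertScaleAbs(c["frame"][0:360,180:360,::-1],alpha=1.4);cv2.imwrite("pics/w3.png",cv2.resize(f,None,fx=1.66*2/2,fy=1.66,interpolation=cv2.INTER_CUBIC))
f=cv2.convertScaleAbs(c["frame"][140:350,200:350,::-1],alpha=1.4);cv2.imwrite("pics/w4.png",cv2.resize(f,None,fx=2.85,fy=2.85,interpolation=cv2.INTER_CUBIC))
f=cv2.convertScaleAbs(c["frame"][0:160,190:350,::-1],alpha=1.2);cv2.imwrite("pics/w5.png",cv2.resize(f,None,fx=3.7,fy=3.7,interpolation=cv2.INTER_CUBIC))
```

```text
(no output)
```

View pics/w4.png

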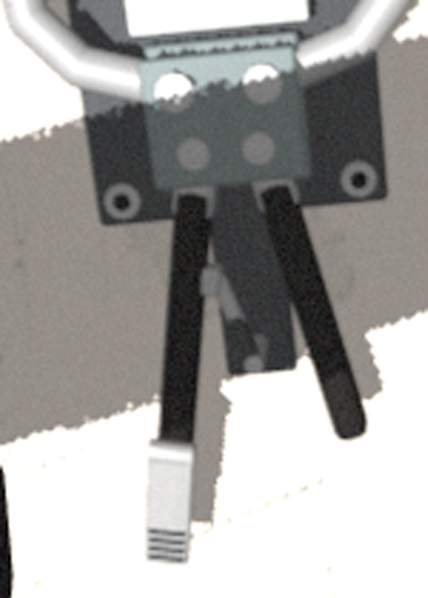

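View pics/w5.png

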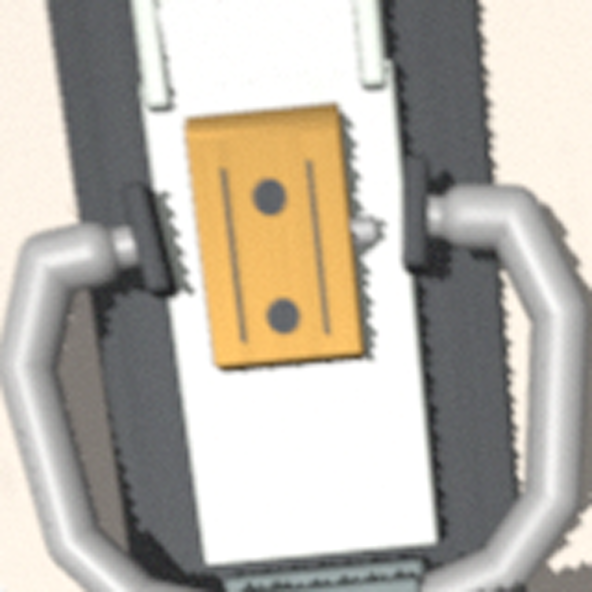

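Run:
```python
from h import *
c=cam("wrist")
A=lambda p:(200+p[0]/2.85,140+p[1]/2.85)
B=lambda p:(190+p[0]/3.7,p[1]/3.7)
for nm,f,p,z in [("BL",A,(102,223),.008),("BR",A,(385,195),.008),("sBL",A,(121,202),.009),("sBR",A,(360,180),.009),("tongL",A,(231,374),.008),("tongR",A,(294,368),.008),("covBL",A,(157,188),.044),("covBR",A,(309,178),.044),("covFL",A,(144,58),.044),("covFR",A,(298,42),.044),
("LbarEnd",A,(178,443),.038),("RbarEnd",A,(348,435),.038),("Lbar74",A,(186,318),.038),("Rbar74",A,(312,318),.038),("paddletip",A,(167,560),.03),("padL",B,(150,240),.034),("padR",B,(415,213),.034),("cheekL",B,(158,107),.024),("cheekR",B,(373,87),.024),
("bRL",B,(217,366),.032),("bRR",B,(362,354),.032),("bFL",B,(187,120),.032),("bFR",B,(340,107),.032)]:
    w=onz(c,*f(p),z); print(nm,np.round(w*1000,1)[:2],"cl",np.round(w2cl(w)*1000,1))
```

```text
BL [ 394.4 -139. ] cl [-39.   55.2   8. ]
BR [ 480.1 -194.5] cl [-37.9 -46.8   8. ]
sBL [ 405.1 -137.5] cl [-31.9  47.1   9. ]
sBR [ 476.5 -184.5] cl [-31.6 -38.3   9. ]
tongL [ 393.8 -211.8] cl [-100.    15.5    8. ]
tongR [ 413.6 -224.6] cl [-99.8  -8.1   8. ]
covBL [ 426.3 -140.7] cl [-22.8  27.7  44. ]
covBR [ 466.7 -168.8] cl [-23.9 -21.5  44. ]
covFL [ 450.1 -107. ] cl [18.4 26.5 44. ]
covFR [ 490.9 -133.3] cl [ 19. -22.  44.]
LbarEnd [ 371.7 -213.4] cl [-113.6   33.    38. ]
RbarEnd [ 419.9 -248.2] cl [-115.9  -26.4   38. ]
Lbar74 [ 403.4 -180.6] cl [-68.7  24.7  38. ]
Rbar74 [ 436.8 -207.3] cl [-72.5 -17.8  38. ]
paddletip [ 335.5 -247.8] cl [-162.3   44.2   30. ]
padL [488.2 -34.6] cl [99.8 34.8 34. ]
padR [540.4 -68.6] cl [100.3 -27.5  34. ]
cheekL [508.5 -11.6] cl [130.2  30.6  24. ]
cheekR [550.8 -39.7] cl [130.1 -20.2  24. ]
bRL [482.  -64.9] cl [71.2 23.2 32. ]
bRR [511.  -84.5] cl [ 70.9 -11.8  32. ]
bFL [511.8 -20.3] cl [124.8  23.   32. ]
bFR [541.2 -40.2] cl [124.5 -12.5  32. ]
```

Run:
```python
from h import *
go((-.065,.003,.12))
c=cam("wrist");s=cam("scene")
A=lambda p:(200+p[0]/2.85,140+p[1]/2.85)
B=lambda p:(190+p[0]/3.7,p[1]/3.7)
S=lambda p:(240+p[0]/2.85,170+p[1]/2.85)
def tri(p,q):
    o1,d1=ray(c,*p);o2,d2=ray(s,*q);d1/=np.linalg.norm(d1);d2/=np.linalg.norm(d2)
    k=np.linalg.lstsq(np.stack([d1,-d2],1),o2-o1,rcond=None)[0]
    a=o1+k[0]*d1;b=o2+k[1]*d2;return (a+b)/2,np.linalg.norm(a-b)
for nm,p,q in [("sBL",A((121,202)),S((240,387))),("sBR",A((360,180)),S((366,326))),("bRL",B((217,366)),S((200,228))),("bRR",B((362,354)),S((243,208))),("covBR",A((309,178)),S((333,312))),("covBL",A((157,188)),S((262,338))),("Rend",A((348,435)),S((437,432)))]:
    w,g=tri(p,q); print(nm,np.round(w*1000,1),round(g*1000,1),np.round(w2cl(w)*1000,1))
```

```text
clk 2.18 tcp clamp mm [-34.8 -27.  250.6] F [ 0.2  0.4 -0.4] w 85.3
tool axes [[0.012, 0.784, -0.621], [0.006, -0.621, -0.784], [-1.0, 0.006, -0.013]]
roll opts [ 3.057 -0.085] j6 1.86
shift tool mm now [130.  -28.1  34.3]
sBL [ 406.4 -139.6   11.2] 7.2 [-32.9  44.9  11.2]
sBR [ 477.5 -186.3    8.2] 6.8 [-32.6 -40.2   8.2]
bRL [482.9 -69.4  28.5] 13.4 [67.9 20.  28.5]
bRR [511.9 -86.   22.3] 8.7 [ 70.1 -13.3  22.3]
covBR [ 465.5 -170.9   29.7] 4.1 [-26.3 -21.6  29.7]
covBL [ 425.9 -143.1   38.9] 7.7 [-25.   26.7  38.9]
Rend [ 419.9 -252.3   32.3] 7.5 [-119.4  -28.6   32.3]
```

The tool was still settling between pictures, which explains the 5 mm disagreement. I'll move closer, let it settle and measure from a single frame.

Call:
{"api": "arm_command", "payload": {
  "motion": [
    {"x": 0.02, "y": -0.006, "z": 0.008, "roll": -0.04, "fingers": 1},
    {"x": 0.02, "y": -0.006, "z": 0.008, "roll": -0.045, "fingers": 1},
    {"x": 0.02, "y": -0.006, "z": 0.007, "roll": 0, "fingers": 1},
    {"x": 0.02, "y": -0.005, "z": 0.006, "roll": 0, "fingers": 1},
    {"x": 0.01, "y": -0.003, "z": 0.003, "roll": 0, "fingers": 1},
    {"x": 0, "y": 0, "z": 0, "roll": 0, "fingers": 1},
    {"x": 0, "y": 0, "z": 0, "roll": 0, "fingers": 1},
    {"x": 0, "y": 0, "z": 0, "roll": 0, "fingers": 1}
  ]
}}

```text
clock: 2.95
eef_pos: [0.4252, -0.179, 0.1617]
tool_rot: [0.625, 0.342, -0.611, 0.346]
ft_force: [0.0, -0.4, -0.6]
grip_width: 0.0856
```

```bash
cat >> h.py <<'E'
import pickle
def snap(n,tag):
    c=cam(n); pickle.dump(c,open(f"pics/{tag}.pkl","wb")); return c
def load(tag): return pickle.load(open(f"pics/{tag}.pkl","rb"))
E
python3 - <<'E'
from h import *
go((-.065,.003,.12))
c=snap("wrist","a"); 
f=cv2.convertScaleAbs(c["frame"][:,:,::-1],alpha=1.4);cv2.imwrite("pics/a.png",cv2.resize(f,None,fx=1.25,fy=1.25))
go((-.065,.003,.12))
E
```

```text
clk 2.95 tcp clamp mm [-55.3   7.4 161.7] F [ 0.  -0.4 -0.6] w 85.6
tool axes [[0.021, 0.85, -0.527], [0.005, -0.527, -0.85], [-1.0, 0.015, -0.015]]
roll opts [-3.111  0.031] j6 1.72
shift tool mm now [41.7  3.5 10.4]
clk 3.0 tcp clamp mm [-55.2   7.  162.1] F [ 0.3 -0.4  0.2] w 85.4
tool axes [[0.021, 0.85, -0.527], [0.005, -0.527, -0.85], [-1.0, 0.016, -0.015]]
roll opts [-3.111  0.031] j6 1.72
shift tool mm now [42.   3.  10.6]
```

View pics/a.png

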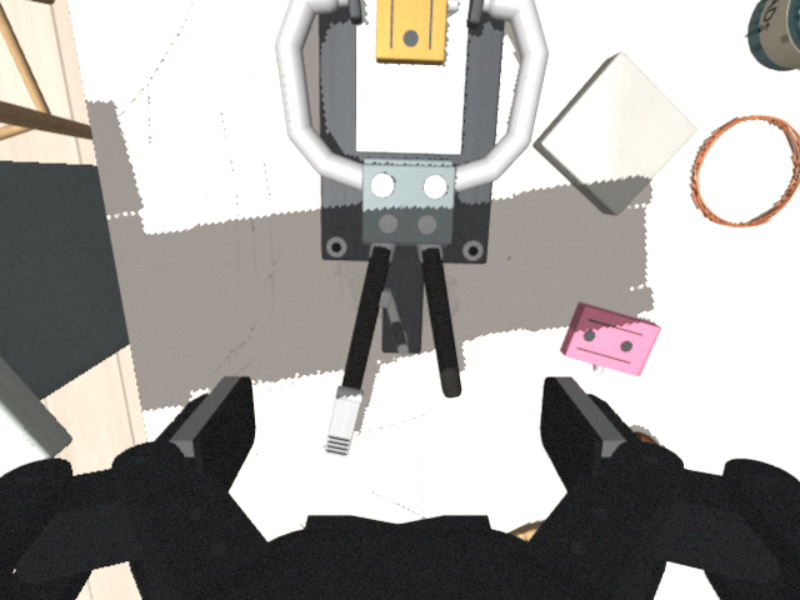

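Run:
```python
from h import *
c=load("a")
for nm,p,z in [("BL",(322,263),.008),("BR",(487,263),.008),("sBL",(337,247),.009),("sBR",(473,250),.009),("tongL",(383,352),.008),("tongR",(420,352),.008),("covBL",(362,244),.044),("covBR",(453,244),.044),("covFL",(364,160),.044),("covFR",(455,164),.044),
("LbarEnd",(352,388),.038),("RbarEnd",(452,392),.038),("padL",(356,22),.034),("padR",(475,22),.034),("paddletip",(337,452),.025),("paddlehinge",(351,390),.035),
("bRL",(377,62),.032),("bRR",(444,64),.032)]:
    w=onz(c,p[0]/1.25,p[1]/1.25,z); print(nm,np.round(w*1000,1)[:2],"cl",np.round(w2cl(w)*1000,1))
```

```text
BL [ 393.9 -143.7] cl [-43.2  53.    8. ]
BR [ 482.  -198.7] cl [-40.4 -50.7   8. ]
sBL [ 407.7 -140.2] cl [-32.7  43.5   9. ]
sBR [ 478.5 -186.6] cl [-32.3 -41.1   9. ]
tongL [ 394.7 -214.2] cl [-101.5   13.5    8. ]
tongR [ 415.3 -227.2] cl [-100.9  -11.     8. ]
covBL [ 426. -144.] cl [-25.7  26.2  44. ]
covBR [ 468.3 -170.4] cl [-24.3 -23.7  44. ]
covFL [ 450.8 -107.5] cl [18.4 25.6 44. ]
covFR [ 490.4 -134.4] cl [ 17.8 -22.2  44. ]
LbarEnd [ 372.8 -214.5] cl [-113.9   31.5   38. ]
RbarEnd [ 422.7 -249.1] cl [-115.1  -29.2   38. ]
padL [483.6 -48.3] cl [85.9 31.  34. ]
padR [535.3 -80. ] cl [ 88.  -29.6  34. ]
paddletip [ 335.4 -251.8] cl [-165.6   42.    25. ]
paddlehinge [ 370.6 -216.3] cl [-116.6   32.4   35. ]
bRL [482.9 -69.2] cl [68.1 20.1 32. ]
bRR [512.2 -88.4] cl [ 68.3 -15.   32. ]
```

```bash
sed -i 's/O=np.array(.*/O=np.array([.4632,-.133])/' h.py
python3 - <<'E'
from h import *
go((-.072,0,.013))
E
```

```text
clk 3.0 tcp clamp mm [-59.2   5.7 162.1] F [ 0.3 -0.4  0.2] w 85.4
tool axes [[0.021, 0.85, -0.527], [0.005, -0.527, -0.85], [-1.0, 0.016, -0.015]]
roll opts [-3.111  0.031] j6 1.72
shift tool mm now [149.    3.   15.3]
```

First lateral correction and partial descent, then check the alignment.

Call:
{"api": "arm_command", "payload": {
  "motion": [
    {"x": 0.02, "y": 0.002, "z": 0.008, "roll": 0.03, "fingers": 1},
    {"x": 0.02, "y": 0.001, "z": 0.007, "roll": 0, "fingers": 1},
    {"x": 0.02, "y": 0, "z": 0, "roll": 0, "fingers": 1},
    {"x": 0.02, "y": 0, "z": 0, "roll": 0, "fingers": 1},
    {"x": 0.01, "y": 0, "z": 0, "roll": 0, "fingers": 1},
    {"x": 0, "y": 0, "z": 0, "roll": 0, "fingers": 1},
    {"x": 0, "y": 0, "z": 0, "roll": 0, "fingers": 1}
  ]
}}

```text
clock: 3.58
eef_pos: [0.4334, -0.1952, 0.0783]
tool_rot: [0.634, 0.328, -0.609, 0.345]
ft_force: [0.2, -0.8, -0.1]
grip_width: 0.0852
```

Run:
```python
from h import *
c=snap("wrist","b"); 
f=cv2.convertScaleAbs(c["frame"][:,:,::-1],alpha=1.6);cv2.imwrite("pics/b.png",cv2.resize(f,None,fx=1.25,fy=1.25))
go((-.072,0,.013))
```

```text
clk 3.63 tcp clamp mm [-68.3  -9.7  78.6] F [ 0.1 -0.1  0.4] w 85.4
tool axes [[0.043, 0.836, -0.547], [-0.004, -0.548, -0.837], [-0.999, 0.038, -0.02]]
roll opts [-3.135  0.006] j6 1.72
shift tool mm now [ 65.1 -12.2   4.9]
```

View pics/b.png

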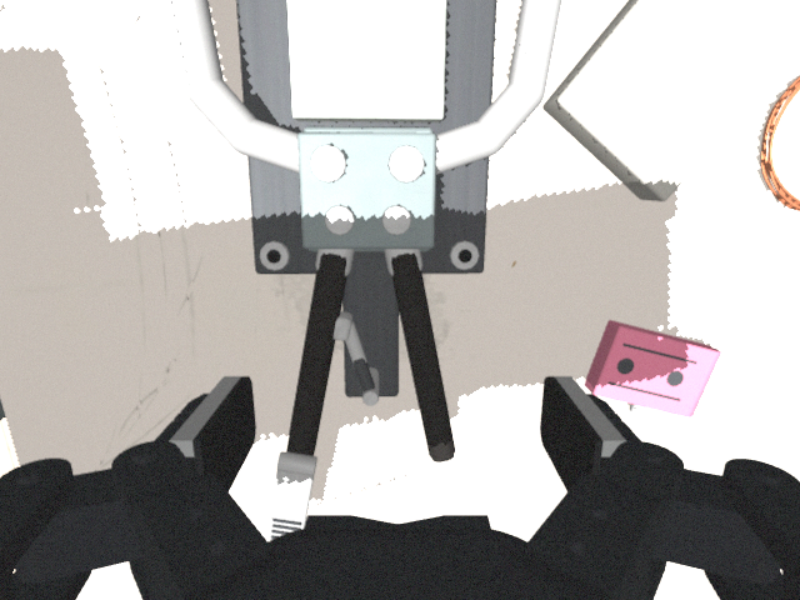

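Call:
{"api": "arm_command", "payload": {
  "motion": [
    {"x": 0.005, "y": -0.006, "z": 0.002, "roll": 0, "fingers": 1},
    {"x": 0.008, "y": -0.006, "z": 0.002, "roll": 0, "fingers": 1},
    {"x": 0.008, "y": 0, "z": 0, "roll": 0, "fingers": 1},
    {"x": 0.005, "y": 0, "z": 0, "roll": 0, "fingers": 1},
    {"x": 0, "y": 0, "z": 0, "roll": 0, "fingers": 1},
    {"x": 0, "y": 0, "z": 0, "roll": 0, "fingers": 1}
  ]
}}

```text
clock: 4.13
eef_pos: [0.4261, -0.1935, 0.0555]
tool_rot: [0.636, 0.325, -0.607, 0.348]
ft_force: [-0.2, -0.3, -0.2]
grip_width: 0.0855
```

Run:
```python
from h import *
go((-.072,0,.013))
c=snap("wrist","c"); 
f=cv2.convertScaleAbs(c["frame"][:,:,::-1],alpha=1.6);cv2.imwrite("pics/c.png",cv2.resize(f,None,fx=1.25,fy=1.25))
c=load("b")
for nm,p,z in [("sBL",(274,256),.009),("sBR",(464,256),.009),("tongL",(345,395),.008),("tongR",(397,395),.008),("covBL",(301,249),.044),("covBR",(434,248),.044),("covFL",(301,130),.044),("covFR",(435,130),.044),("deckend",(292,119),.02),("LbarEnd",(298,458),.038),("RbarEnd",(442,455),.038)]:
    w=onz(c,p[0]/1.25,p[1]/1.25,z); print(nm,np.round(w*1000,1)[:2],"cl",np.round(w2cl(w)*1000,1))
```

```text
clk 4.13 tcp clamp mm [-70.9  -2.5  55.5] F [-0.2 -0.3 -0.2] w 85.5
tool axes [[0.053, 0.836, -0.546], [-0.009, -0.546, -0.837], [-0.999, 0.049, -0.021]]
roll opts [-3.134  0.008] j6 1.71
shift tool mm now [42.2 -4.6  2. ]
sBL [ 406.8 -139.8] cl [-36.8  43.3   9. ]
sBR [ 477.6 -186.9] cl [-36.9 -41.8   9. ]
tongL [ 394.1 -213. ] cl [-104.8   13.4    8. ]
tongR [ 415.  -227.2] cl [-105.2  -11.8    8. ]
covBL [ 425.9 -142.9] cl [-28.8  25.6  44. ]
covBR [ 467.5 -170. ] cl [-28.5 -24.   44. ]
covFL [ 450.6 -109. ] cl [13.  23.7 44. ]
covFR [ 490.1 -134.7] cl [ 13.4 -23.4  44. ]
deckend [448.3 -99.9] cl [19.4 30.7 20. ]
LbarEnd [ 370.4 -215.3] cl [-119.9   31.8   38. ]
RbarEnd [ 422.4 -249.5] cl [-119.6  -30.4   38. ]
```

View pics/c.png

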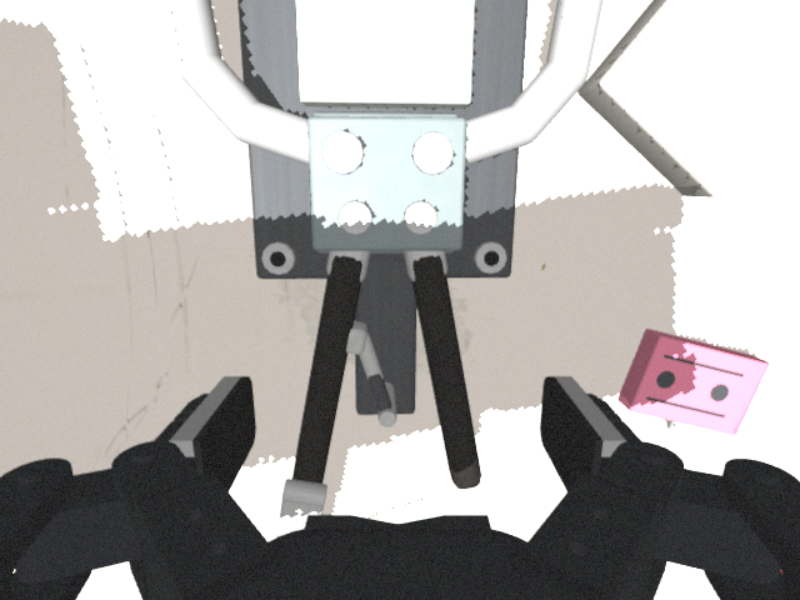

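Call:
{"api": "arm_command", "payload": {
  "motion": [
    {"x": 0.008, "y": -0.005, "z": 0.002, "roll": 0.008, "fingers": 1},
    {"x": 0.01, "y": -0.001, "z": 0, "roll": 0, "fingers": 1},
    {"x": 0.01, "y": -0.001, "z": 0, "roll": 0, "fingers": 1},
    {"x": 0.008, "y": 0, "z": 0, "roll": 0, "fingers": 1},
    {"x": 0, "y": 0, "z": 0, "roll": 0, "fingers": 1},
    {"x": 0, "y": 0, "z": 0, "roll": 0, "fingers": 1}
  ]
}}

```text
clock: 4.68
eef_pos: [0.4245, -0.1932, 0.0203]
tool_rot: [0.639, 0.321, -0.607, 0.347]
ft_force: [0.1, -0.0, -0.3]
grip_width: 0.0854
```

Run:
```python
from h import *
go((-.072,.0007,.013))
c=snap("wrist","d"); 
f=cv2.convertScaleAbs(c["frame"][:,:,::-1],alpha=1.6);cv2.imwrite("pics/d.png",cv2.resize(f,None,fx=1.25,fy=1.25))
```

```text
clk 4.68 tcp clamp mm [-71.5  -1.   20.3] F [ 0.1 -0.  -0.3] w 85.4
tool axes [[0.059, 0.831, -0.553], [-0.012, -0.553, -0.833], [-0.998, 0.055, -0.023]]
roll opts [ 3.141 -0.   ] j6 1.72
shift tool mm now [ 7.2 -2.1  0.6]
```

View pics/d.png

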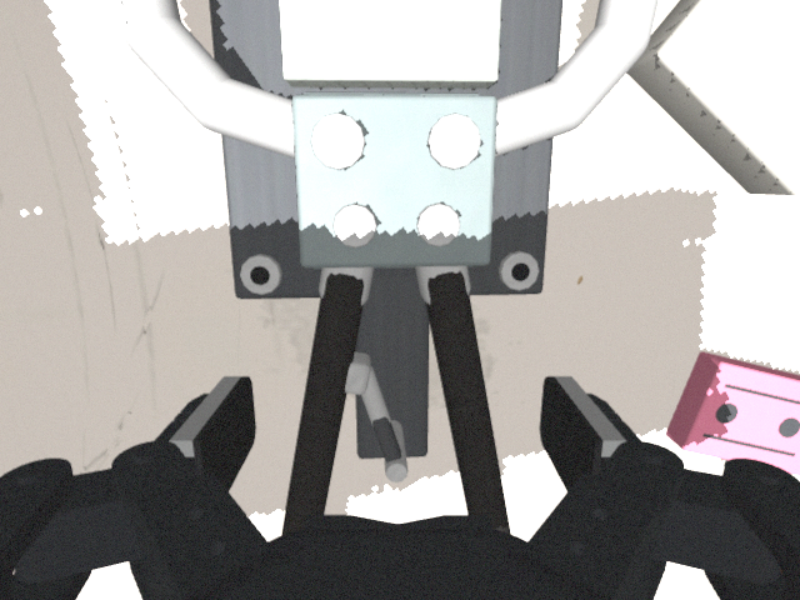

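Fingers straddle both bars evenly. I'll lower slightly and squeeze.

Call:
{"api": "arm_command", "payload": {
  "motion": [
    {"x": 0.006, "y": -0.002, "z": 0, "roll": 0, "fingers": 1},
    {"x": 0, "y": 0, "z": 0, "roll": 0, "fingers": 1},
    {"x": 0, "y": 0, "z": 0, "roll": 0, "fingers": 0.5},
    {"x": 0, "y": 0, "z": 0, "roll": 0, "fingers": 0.3},
    {"x": 0, "y": 0, "z": 0, "roll": 0, "fingers": 0.3},
    {"x": 0, "y": 0, "z": 0, "roll": 0, "fingers": 0.2},
    {"x": 0, "y": 0, "z": 0, "roll": 0, "fingers": 0.2},
    {"x": 0, "y": 0, "z": 0, "roll": 0, "fingers": 0.2}
  ]
}}

```text
clock: 5.4
eef_pos: [0.4239, -0.1933, 0.0171]
tool_rot: [0.639, 0.319, -0.606, 0.349]
ft_force: [2.6, -1.2, -7.0]
grip_width: 0.0307
```

Run:
```python
from h import *
go((-.072,.0007,.013))
c=snap("wrist","e"); 
f=cv2.convertScaleAbs(c["frame"][:,:,::-1],alpha=1.6);cv2.imwrite("pics/e.png",cv2.resize(f,None,fx=1.25,fy=1.25))
```

```text
clk 5.4 tcp clamp mm [-71.9  -0.6  17.1] F [ 2.6 -1.2 -7. ] w 30.7
tool axes [[0.061, 0.831, -0.553], [-0.015, -0.553, -0.833], [-0.998, 0.059, -0.021]]
roll opts [ 3.141e+00 -1.000e-03] j6 1.72
shift tool mm now [ 4.  -1.5  0.2]
```

View pics/e.png

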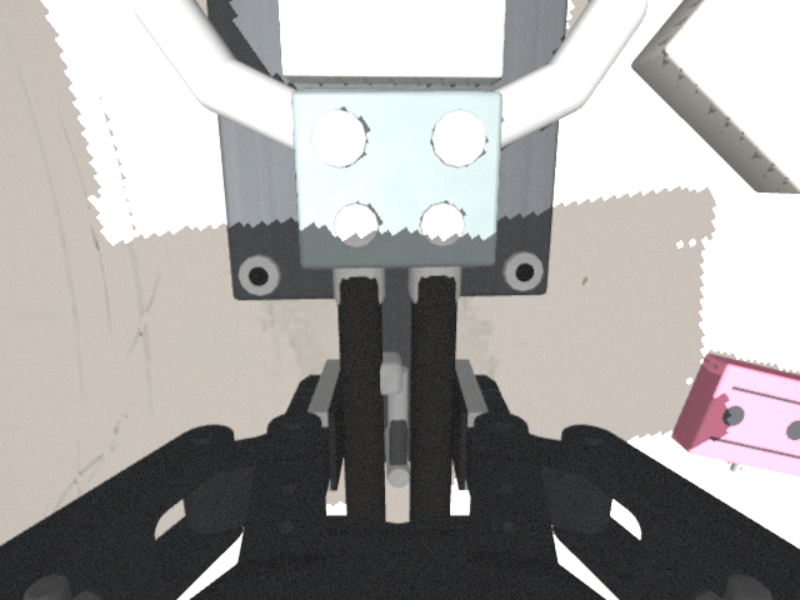

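The handles are parallel and the width is 31 mm, so it looks locked. Opening and rising.

Call:
{"api": "arm_command", "payload": {
  "motion": [
    {"x": 0, "y": 0, "z": 0, "roll": 0, "fingers": 0.6},
    {"x": 0, "y": 0, "z": 0, "roll": 0, "fingers": 1},
    {"x": 0, "y": 0, "z": 0, "roll": 0, "fingers": 1},
    {"x": 0, "y": 0, "z": 0, "roll": 0, "fingers": 1},
    {"x": 0, "y": 0, "z": 0, "roll": 0, "fingers": 1},
    {"x": -0.01, "y": 0, "z": 0, "roll": 0, "fingers": 1},
    {"x": -0.02, "y": 0, "z": 0, "roll": 0, "fingers": 1},
    {"x": -0.025, "y": 0, "z": 0, "roll": 0, "fingers": 1},
    {"x": -0.025, "y": 0, "z": 0, "roll": 0, "fingers": 1},
    {"x": -0.025, "y": 0, "z": 0, "roll": 0, "fingers": 1},
    {"x": -0.025, "y": 0, "z": 0, "roll": 0, "fingers": 1},
    {"x": -0.015, "y": 0, "z": 0, "roll": 0, "fingers": 1},
    {"x": 0, "y": 0, "z": 0, "roll": 0, "fingers": 1},
    {"x": 0, "y": 0, "z": 0, "roll": 0, "fingers": 1}
  ]
}}

```text
clock: 6.62
eef_pos: [0.414, -0.1905, 0.1677]
tool_rot: [0.639, 0.32, -0.607, 0.348]
ft_force: [-1.0, -0.6, -0.8]
grip_width: 0.0853
```

Run:
```python
from h import *
go((-.15,.02,.1))
c=snap("wrist","f"); 
f=cv2.convertScaleAbs(c["frame"][:,:,::-1],alpha=1.4);cv2.imwrite("pics/f.png",cv2.resize(f,None,fx=1.25,fy=1.25))
c=snap("scene","fs"); 
f=cv2.convertScaleAbs(c["frame"][170:390,230:400,::-1],alpha=2);cv2.imwrite("pics/fs.png",cv2.resize(f,None,fx=2.7,fy=2.7,interpolation=cv2.INTER_CUBIC))
```

```text
clk 6.62 tcp clamp mm [-75.1   9.2 167.7] F [-1.  -0.6 -0.8] w 85.3
tool axes [[0.059, 0.831, -0.553], [-0.014, -0.554, -0.833], [-0.998, 0.057, -0.022]]
roll opts [ 3.141e+00 -1.000e-03] j6 1.72
shift tool mm now [ 65.3 -14.4  76.4]
```

View pics/f.png

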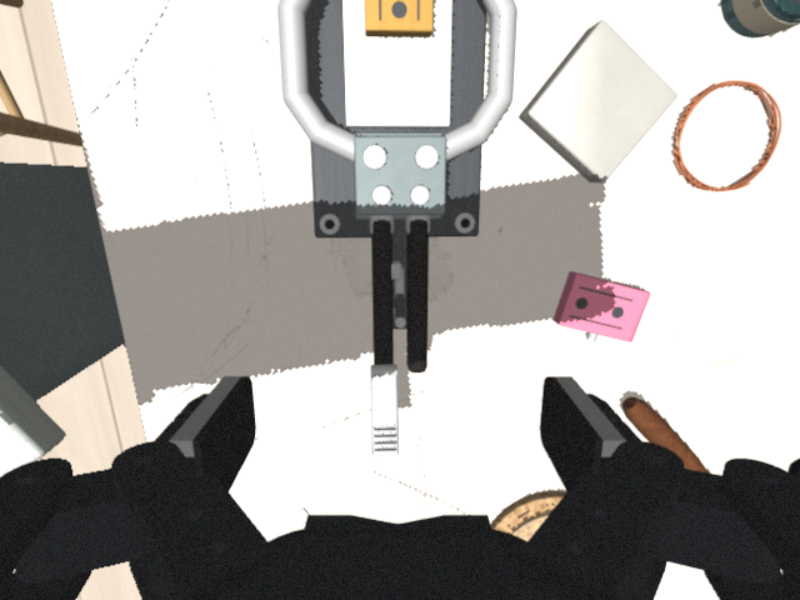

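View pics/fs.png

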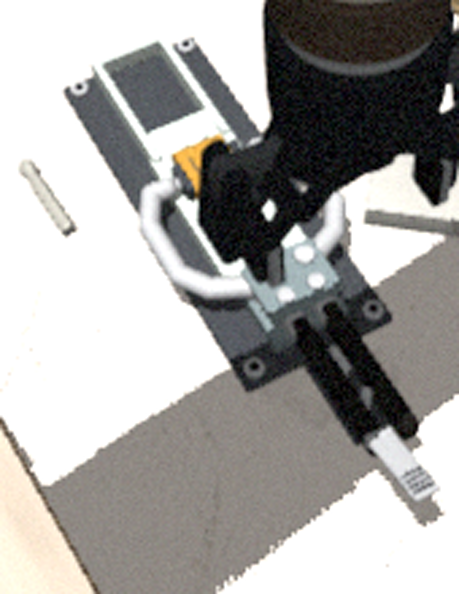

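Locked with hands off: the bars are parallel at (382–418, 220–370) and the paddle is raised, with its tip at (385,453).

Run:
```python
from h import *
c=load("f")
for nm,p,z in [("tip",(385,453),.058),("rib",(385,438),.056),("hinge",(384,368),.043),("barLend",(382,365),.038),("barRend",(418,370),.038),("sBL",(329,224),.009),("sBR",(465,222),.009),("bRL",(366,35),.032),("bRR",(432,36),.032)]:
    w=onz(c,p[0]/1.25,p[1]/1.25,z); print(nm,np.round(w*1000,1)[:2],"cl",np.round(w2cl(w)*1000,1))
go((-.16,.012,.08))
```

```text
tip [ 361.7 -266.5] cl [-167.4   10.8   58. ]
rib [ 366.6 -259.3] cl [-158.6   10.7   56. ]
hinge [ 388.4 -226.8] cl [-119.5   10.5   43. ]
barLend [ 387.5 -226.2] cl [-119.5   11.6   38. ]
barRend [ 403.8 -241.6] cl [-123.4  -10.5   38. ]
sBL [ 407.2 -139.8] cl [-36.6  42.9   9. ]
sBR [ 478.7 -186.6] cl [-36.  -42.5   9. ]
bRL [483.6 -69.9] cl [63.9 17.9 32. ]
bRR [512.8 -89.3] cl [ 63.8 -17.1  32. ]
clk 6.72 tcp clamp mm [-75.2   9.8 166.7] F [-0.  -0.2  0.7] w 85.7
tool axes [[0.057, 0.831, -0.553], [-0.013, -0.554, -0.833], [-0.998, 0.055, -0.021]]
roll opts [ 3.141e+00 -1.000e-03] j6 1.72
shift tool mm now [84.6 -6.8 86.7]
```

Call:
{"api": "arm_command", "payload": {
  "motion": [
    {"x": 0.005, "y": -0.002, "z": 0.015, "roll": 0, "fingers": 0},
    {"x": 0.01, "y": -0.002, "z": 0.02, "roll": 0, "fingers": 0},
    {"x": 0.015, "y": -0.002, "z": 0.02, "roll": 0, "fingers": 0},
    {"x": 0.015, "y": -0.001, "z": 0.02, "roll": 0, "fingers": 0},
    {"x": 0.015, "y": 0, "z": 0.01, "roll": 0, "fingers": 0},
    {"x": 0.005, "y": 0, "z": 0, "roll": 0, "fingers": 0},
    {"x": 0, "y": 0, "z": 0, "roll": 0, "fingers": 0},
    {"x": 0, "y": 0, "z": 0, "roll": 0, "fingers": 0}
  ]
}}

```text
clock: 7.38
eef_pos: [0.3578, -0.2554, 0.0871]
tool_rot: [0.636, 0.327, -0.609, 0.342]
ft_force: [0.7, 0.6, 0.1]
grip_width: 0.0002
```

Run:
```python
from h import *
go((-.159,.011,.06))
c=snap("wrist","g"); 
f=cv2.convertScaleAbs(c["frame"][:,:,::-1],alpha=1.4);cv2.imwrite("pics/g.png",cv2.resize(f,None,fx=1.25,fy=1.25))
```

```text
clk 7.38 tcp clamp mm [-160.2   20.3   87.1] F [0.7 0.6 0.1] w 0.2
tool axes [[0.044, 0.833, -0.551], [-0.001, -0.552, -0.834], [-0.999, 0.037, -0.023]]
roll opts [-3.14e+00  1.00e-03] j6 1.52
shift tool mm now [27.5  8.2 -0.6]
```

View pics/g.png

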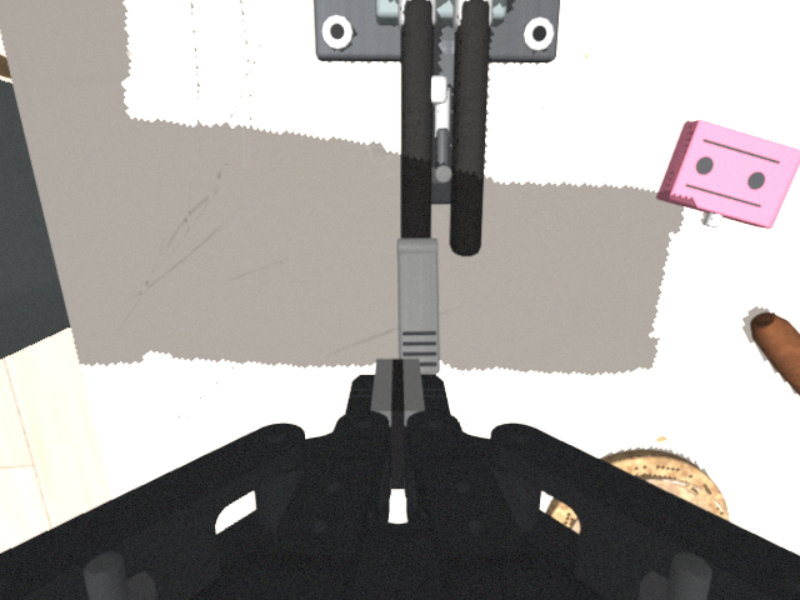

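Call:
{"api": "arm_command", "payload": {
  "motion": [
    {"x": 0.005, "y": 0.004, "z": 0, "roll": 0, "fingers": 0},
    {"x": 0.007, "y": 0.004, "z": 0, "roll": 0, "fingers": 0},
    {"x": 0.006, "y": 0.001, "z": 0, "roll": 0, "fingers": 0},
    {"x": 0, "y": 0, "z": 0, "roll": 0, "fingers": 0},
    {"x": 0, "y": 0, "z": 0, "roll": 0, "fingers": 0}
  ]
}}

```text
clock: 7.85
eef_pos: [0.3708, -0.2602, 0.0701]
tool_rot: [0.636, 0.327, -0.607, 0.346]
ft_force: [0.3, 0.2, -0.4]
grip_width: 0.0002
```

Run:
```python
from h import *
go((-.159,.011,.042))
c=snap("wrist","h"); 
f=cv2.convertScaleAbs(c["frame"][150:400,200:500,::-1],alpha=1.4);cv2.imwrite("pics/h.png",cv2.resize(f,None,fx=2,fy=2))
c=load("f")
```

```text
clk 7.85 tcp clamp mm [-157.     6.7   70.1] F [ 0.3  0.2 -0.4] w 0.2
tool axes [[0.049, 0.836, -0.547], [-0.004, -0.547, -0.837], [-0.999, 0.043, -0.023]]
roll opts [-3.135  0.007] j6 1.52
shift tool mm now [27.8 -5.5  2.6]
```

View pics/h.png

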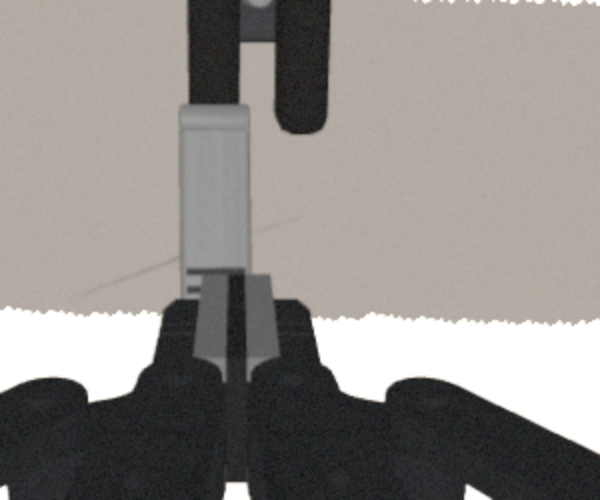

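Call:
{"api": "arm_command", "payload": {
  "motion": [
    {"x": 0.003, "y": -0.004, "z": 0.002, "roll": 0, "fingers": 0},
    {"x": 0.005, "y": -0.001, "z": 0, "roll": 0, "fingers": 0},
    {"x": 0.005, "y": 0, "z": 0, "roll": 0, "fingers": 0},
    {"x": 0.006, "y": 0, "z": 0, "roll": 0, "fingers": 0},
    {"x": 0.006, "y": 0, "z": 0, "roll": 0, "fingers": 0},
    {"x": 0.006, "y": 0, "z": 0, "roll": 0, "fingers": 0}
  ]
}}

```text
clock: 8.4
eef_pos: [0.3601, -0.2566, 0.0397]
tool_rot: [0.634, 0.329, -0.611, 0.343]
ft_force: [-1.3, 1.3, 2.6]
grip_width: 0.0006
```

Run:
```python
from h import *
go((-.159,.011,.042))
c=snap("wrist","i"); 
f=cv2.convertScaleAbs(c["frame"][150:400,200:500,::-1],alpha=1.4);cv2.imwrite("pics/i.png",cv2.resize(f,None,fx=2,fy=2))
```

```text
clk 8.4 tcp clamp mm [-160.    17.6   39.7] F [-1.3  1.3  2.6] w 0.6
tool axes [[0.038, 0.835, -0.549], [-0.002, -0.549, -0.836], [-0.999, 0.033, -0.02]]
roll opts [-3.137  0.005] j6 1.52
shift tool mm now [-2.   6.7 -1. ]
```

View pics/i.png

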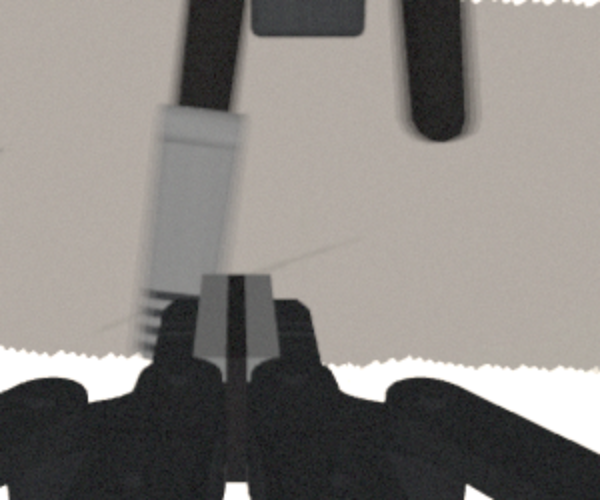

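It sprang open. Now up and over the throat.

Call:
{"api": "arm_command", "payload": {
  "motion": [
    {"x": -0.01, "y": 0.002, "z": 0, "roll": 0, "fingers": 0},
    {"x": -0.025, "y": 0.002, "z": 0, "roll": 0, "fingers": 0},
    {"x": -0.03, "y": 0.002, "z": -0.01, "roll": 0, "fingers": 0},
    {"x": -0.02, "y": 0.002, "z": -0.025, "roll": 0, "fingers": 0},
    {"x": -0.01, "y": 0.002, "z": -0.035, "roll": 0, "fingers": 0},
    {"x": 0, "y": 0.002, "z": -0.035, "roll": 0, "fingers": 0},
    {"x": 0, "y": 0.002, "z": -0.035, "roll": 0, "fingers": 0},
    {"x": 0, "y": 0, "z": -0.03, "roll": 0, "fingers": 0},
    {"x": 0, "y": 0, "z": -0.02, "roll": 0, "fingers": 0},
    {"x": 0, "y": 0, "z": 0, "roll": 0, "fingers": 0},
    {"x": 0, "y": 0, "z": 0, "roll": 0, "fingers": 0}
  ]
}}

```text
clock: 9.37
eef_pos: [0.4786, -0.0993, 0.1389]
tool_rot: [0.637, 0.327, -0.61, 0.34]
ft_force: [-0.1, 0.2, -0.2]
grip_width: -0.0
```

Run:
```python
from h import *
go((.042,.0007,.06))
c=snap("wrist","j"); 
f=cv2.convertScaleAbs(c["frame"][:,:,::-1],alpha=1.4);cv2.imwrite("pics/j.png",cv2.resize(f,None,fx=1.25,fy=1.25))
```

```text
clk 9.37 tcp clamp mm [ 36.6   5.8 138.9] F [-0.1  0.2 -0.2] w -0.0
tool axes [[0.042, 0.831, -0.555], [0.001, -0.555, -0.832], [-0.999, 0.034, -0.025]]
roll opts [ 3.139e+00 -2.000e-03] j6 1.95
shift tool mm now [79.1  2.4 -3.5]
```

View pics/j.png

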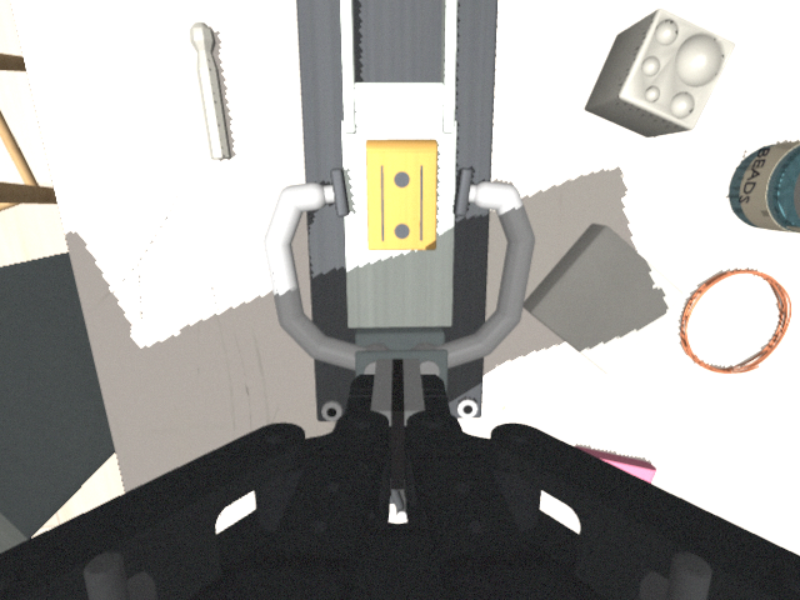

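The pin no longer stands proud (pixel ~(437,195)), the jaws are open and the block is straight.

Run:
```python
from h import *
c=load("j")
for nm,p,z in [("bRL",(368,249),.032),("bRR",(436,249),.032),("bFL",(367,141),.032),("bFR",(437,141),.032),("padL",(341,192),.034),("padR",(465,192),.034),("lipfarL",(355,83),.023),("lipfarR",(446,83),.023),("cheekL",(349,133),.024),("cheekR",(448,133),.024),("covFL",(357,350),.044),("covFR",(446,350),.044),("deckrear",(349,328),.02)]:
    w=onz(c,p[0]/1.25,p[1]/1.25,z); print(nm,np.round(w*1000,1)[:2],"cl",np.round(w2cl(w)*1000,1))
f=cv2.convertScaleAbs(c["frame"][90:220,270:390,::-1],alpha=1.2);cv2.imwrite("pics/j2.png",cv2.resize(f,None,fx=4.5,fy=4.5,interpolation=cv2.INTER_CUBIC))
```

```text
bRL [485.2 -67.7] cl [66.6 17.7 32. ]
bRR [515.  -87.8] cl [ 66.3 -18.1  32. ]
bFL [515.5 -23. ] cl [120.6  17.2  32. ]
bFR [544.7 -42.4] cl [120.5 -17.8  32. ]
padL [490.6 -36.1] cl [95.9 30.8 34. ]
padR [543.  -71.2] cl [ 95.6 -32.3  34. ]
lipfarL [526.5   3.8] cl [149.   22.9  23. ]
lipfarR [564.7 -21.4] cl [149.1 -22.9  23. ]
cheekL [510.3 -14. ] cl [125.1  26.5  24. ]
cheekR [552.6 -42.2] cl [125.1 -24.3  24. ]
covFL [ 451.3 -107.2] cl [14.9 24.2 44. ]
covFR [ 490.1 -133.9] cl [ 14.1 -22.9  44. ]
deckrear [ 449.3 -100.1] cl [19.8 29.8 20. ]
```

View pics/j2.png

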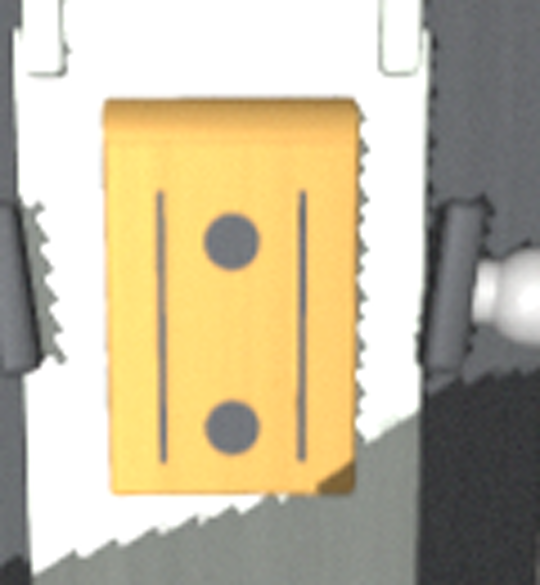

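Call:
{"api": "arm_command", "payload": {
  "motion": [
    {"x": 0.015, "y": 0.001, "z": -0.003, "roll": 0, "fingers": 0},
    {"x": 0.018, "y": 0, "z": 0, "roll": 0, "fingers": 0},
    {"x": 0.018, "y": 0, "z": 0, "roll": 0, "fingers": 0},
    {"x": 0.015, "y": 0, "z": 0, "roll": 0, "fingers": 0},
    {"x": 0.01, "y": 0, "z": 0, "roll": 0, "fingers": 0},
    {"x": 0, "y": 0, "z": 0, "roll": 0, "fingers": 0},
    {"x": 0, "y": 0, "z": 0, "roll": 0, "fingers": 0}
  ]
}}

```text
clock: 10.0
eef_pos: [0.4803, -0.1048, 0.0595]
tool_rot: [0.638, 0.323, -0.613, 0.337]
ft_force: [-1.4, -1.3, 0.0]
grip_width: -0.0002
```

Run:
```python
from h import *
go((.041,.0,.027))
```

```text
clk 10.0 tcp clamp mm [32.9  1.3 59.5] F [-1.4 -1.3  0. ] w -0.2
tool axes [[0.041, 0.824, -0.565], [-0.001, -0.565, -0.825], [-0.999, 0.034, -0.023]]
roll opts [ 3.127 -0.015] j6 1.95
shift tool mm now [32.7  0.1 -7.3]
```

Call:
{"api": "arm_command", "payload": {
  "motion": [
    {"x": 0.002, "y": 0, "z": -0.005, "roll": -0.015, "fingers": 0},
    {"x": 0.006, "y": 0, "z": -0.003, "roll": 0, "fingers": 0},
    {"x": 0.008, "y": 0, "z": 0, "roll": 0, "fingers": 0},
    {"x": 0.008, "y": 0, "z": 0, "roll": 0, "fingers": 0},
    {"x": 0.005, "y": 0, "z": 0, "roll": 0, "fingers": 0},
    {"x": 0, "y": 0, "z": 0, "roll": 0, "fingers": 0},
    {"x": 0, "y": 0, "z": 0, "roll": 0, "fingers": 0}
  ]
}}

```text
clock: 10.58
eef_pos: [0.4877, -0.0995, 0.0302]
tool_rot: [0.637, 0.326, -0.609, 0.342]
ft_force: [-0.0, -0.0, 0.3]
grip_width: 0.0002
```

Run:
```python
from h import *
go((.041,.0,.027))
c=snap("wrist","k"); 
f=cv2.convertScaleAbs(c["frame"][:,:,::-1],alpha=1.4);cv2.imwrite("pics/k.png",cv2.resize(f,None,fx=1.25,fy=1.25))
```

```text
clk 10.58 tcp clamp mm [41.5 -1.9 30.2] F [-0.  -0.   0.3] w 0.2
tool axes [[0.046, 0.832, -0.553], [-0.002, -0.554, -0.833], [-0.999, 0.039, -0.024]]
roll opts [ 3.141e+00 -1.000e-03] j6 1.95
shift tool mm now [ 3.1 -2.1  0.5]
```

View pics/k.png

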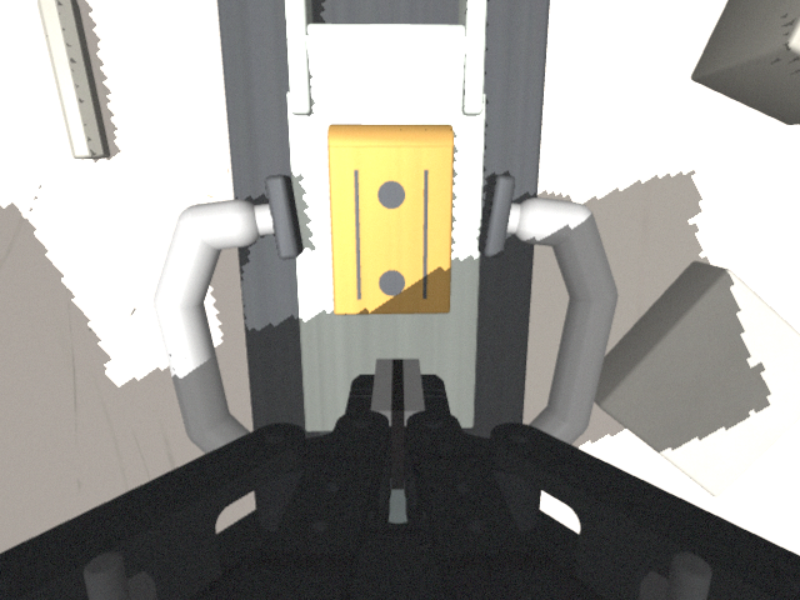

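Call:
{"api": "arm_command", "payload": {
  "motion": [
    {"x": 0.003, "y": -0.002, "z": -0.004, "roll": 0, "fingers": 0},
    {"x": 0.001, "y": 0, "z": -0.005, "roll": 0, "fingers": 0},
    {"x": 0, "y": 0, "z": -0.006, "roll": 0, "fingers": 0},
    {"x": 0, "y": 0, "z": -0.006, "roll": 0, "fingers": 0},
    {"x": 0, "y": 0, "z": -0.006, "roll": 0, "fingers": 0},
    {"x": 0, "y": 0, "z": -0.006, "roll": 0, "fingers": 0},
    {"x": 0, "y": 0, "z": 0, "roll": 0, "fingers": 0}
  ]
}}

```text
clock: 11.22
eef_pos: [0.5063, -0.0681, 0.0272]
tool_rot: [0.637, 0.325, -0.609, 0.342]
ft_force: [0.2, 0.2, -0.0]
grip_width: -0.0
```

Run:
```python
from h import *
go((.14,.0,.0275))
c=snap("wrist","l"); 
f=cv2.convertScaleAbs(c["frame"][:,:,::-1],alpha=1.4);cv2.imwrite("pics/l.png",f)
```

```text
clk 11.22 tcp clamp mm [77.8 -0.  27.2] F [ 0.2  0.2 -0. ] w -0.0
tool axes [[0.046, 0.832, -0.553], [-0.003, -0.554, -0.833], [-0.999, 0.04, -0.023]]
roll opts [ 3.141e+00 -1.000e-03] j6 2.02
shift tool mm now [  1.1  -0.2 -62.1]
```

View pics/l.png

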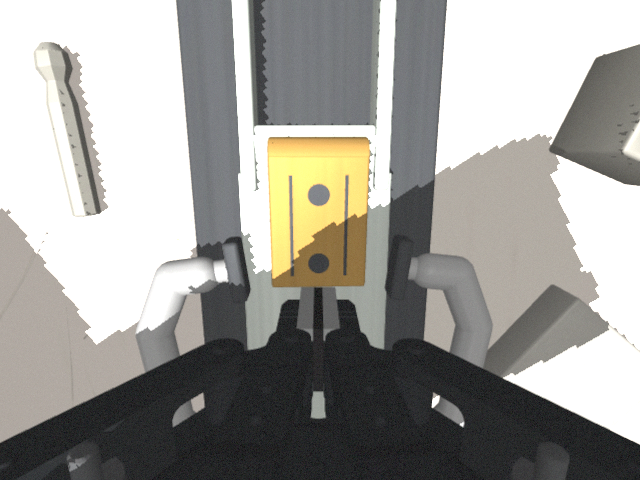

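Call:
{"api": "arm_command", "payload": {
  "motion": [
    {"x": 0, "y": 0, "z": -0.006, "roll": 0, "fingers": 0},
    {"x": 0, "y": 0, "z": -0.006, "roll": 0, "fingers": 0},
    {"x": 0, "y": 0, "z": -0.006, "roll": 0, "fingers": 0},
    {"x": 0, "y": 0, "z": -0.006, "roll": 0, "fingers": 0},
    {"x": 0, "y": 0, "z": -0.006, "roll": 0, "fingers": 0},
    {"x": 0, "y": 0, "z": 0, "roll": 0, "fingers": 0}
  ]
}}

```text
clock: 11.77
eef_pos: [0.5241, -0.0413, 0.028]
tool_rot: [0.637, 0.325, -0.61, 0.342]
ft_force: [0.2, -0.8, -0.6]
grip_width: -0.0001
```

Run:
```python
from h import *
go((.14,.0,.0275))
c=snap("wrist","m"); 
f=cv2.convertScaleAbs(c["frame"][:,:,::-1],alpha=1.4);cv2.imwrite("pics/m.png",f)
```

```text
clk 11.77 tcp clamp mm [ 1.101e+02 -1.000e-01  2.800e+01] F [ 0.2 -0.8 -0.6] w -0.1
tool axes [[0.045, 0.831, -0.554], [-0.004, -0.555, -0.832], [-0.999, 0.04, -0.022]]
roll opts [ 3.14e+00 -2.00e-03] j6 2.08
shift tool mm now [  1.2  -0.2 -29.9]
```

View pics/m.png

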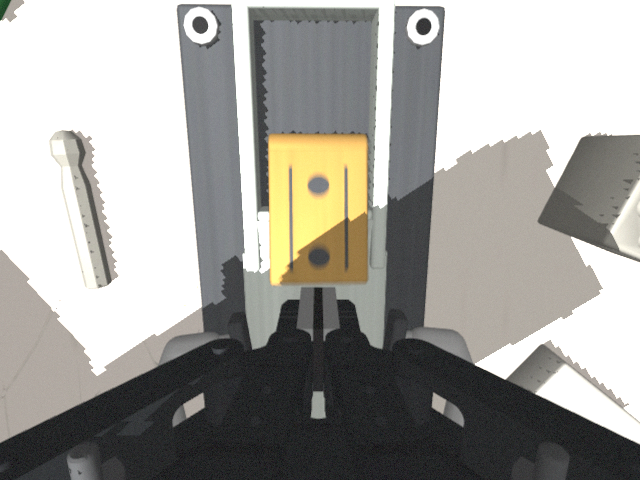

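Call:
{"api": "arm_command", "payload": {
  "motion": [
    {"x": 0, "y": 0, "z": -0.006, "roll": 0, "fingers": 0},
    {"x": 0, "y": 0, "z": -0.006, "roll": 0, "fingers": 0},
    {"x": 0, "y": 0, "z": -0.006, "roll": 0, "fingers": 0},
    {"x": 0, "y": 0, "z": -0.006, "roll": 0, "fingers": 0},
    {"x": 0, "y": 0, "z": -0.005, "roll": 0, "fingers": 0},
    {"x": 0, "y": 0, "z": 0, "roll": 0, "fingers": 0}
  ]
}}

```text
clock: 12.32
eef_pos: [0.5413, -0.0151, 0.0286]
tool_rot: [0.637, 0.325, -0.61, 0.342]
ft_force: [0.3, -0.5, 0.4]
grip_width: -0.0002
```

Run:
```python
from h import *
go((.14,.0,.0275))
c=snap("wrist","n"); 
f=cv2.convertScaleAbs(c["frame"][:,:,::-1],alpha=1.4);cv2.imwrite("pics/n.png",f)
```

```text
clk 12.32 tcp clamp mm [141.5   0.   28.6] F [ 0.3 -0.5  0.4] w -0.2
tool axes [[0.045, 0.831, -0.555], [-0.004, -0.555, -0.832], [-0.999, 0.039, -0.021]]
roll opts [ 3.139e+00 -3.000e-03] j6 2.13
shift tool mm now [1.  0.  1.5]
```

View pics/n.png

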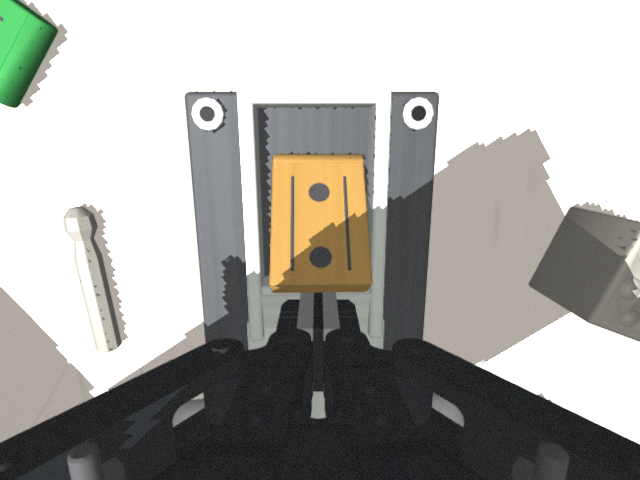

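The block is tilted nose-down with its tail still on the crest (320,285). I'll push a bit further.

Call:
{"api": "arm_command", "payload": {
  "motion": [
    {"x": 0, "y": 0, "z": -0.005, "roll": 0, "fingers": 0},
    {"x": 0, "y": 0, "z": -0.005, "roll": 0, "fingers": 0},
    {"x": 0, "y": 0, "z": -0.003, "roll": 0, "fingers": 0},
    {"x": 0, "y": 0, "z": 0, "roll": 0, "fingers": 0}
  ]
}}

```text
clock: 12.7
eef_pos: [0.5483, -0.0038, 0.0285]
tool_rot: [0.636, 0.325, -0.611, 0.342]
ft_force: [0.3, -0.6, -0.9]
grip_width: -0.0001
```

Run:
```python
from h import *
go((.14,.0,.0275))
c=snap("wrist","o"); 
f=cv2.convertScaleAbs(c["frame"][:,:,::-1],alpha=1.4);cv2.imwrite("pics/o.png",f)
```

```text
clk 12.7 tcp clamp mm [154.7   0.4  28.5] F [ 0.3 -0.6 -0.9] w -0.1
tool axes [[0.043, 0.83, -0.555], [-0.005, -0.556, -0.831], [-0.999, 0.038, -0.02]]
roll opts [ 3.138e+00 -3.000e-03] j6 2.16
shift tool mm now [ 0.7  0.5 14.8]
```

View pics/o.png

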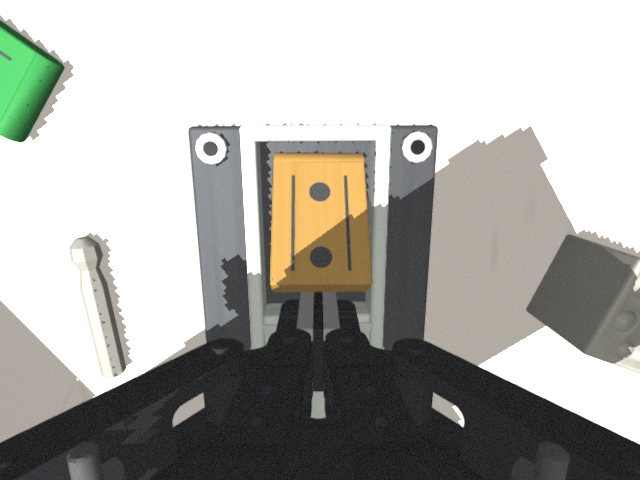

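Call:
{"api": "arm_command", "payload": {
  "motion": [
    {"x": 0, "y": 0, "z": 0.006, "roll": 0, "fingers": 0},
    {"x": 0, "y": 0, "z": 0.008, "roll": 0, "fingers": 0},
    {"x": -0.003, "y": 0, "z": 0.008, "roll": 0, "fingers": 0},
    {"x": -0.01, "y": 0, "z": 0.005, "roll": 0, "fingers": 0},
    {"x": 0, "y": 0, "z": 0, "roll": 0, "fingers": 0},
    {"x": 0, "y": 0, "z": 0, "roll": 0, "fingers": 0}
  ]
}}

```text
clock: 13.25
eef_pos: [0.5305, -0.0291, 0.0423]
tool_rot: [0.636, 0.324, -0.611, 0.341]
ft_force: [0.1, -0.3, -0.2]
grip_width: -0.0001
```

Run:
```python
from h import *
go((.14,.0,.0275))
c=snap("wrist","p"); 
f=cv2.convertScaleAbs(c["frame"][:,:,::-1],alpha=1.4);cv2.imwrite("pics/p.png",f)
c=snap("side","ps"); 
f=cv2.convertScaleAbs(c["frame"][190:340,240:400,::-1],alpha=2);cv2.imwrite("pics/ps.png",cv2.resize(f,None,fx=4,fy=4,interpolation=cv2.INTER_CUBIC))
```

```text
clk 13.25 tcp clamp mm [123.8   1.3  42.3] F [ 0.1 -0.3 -0.2] w -0.1
tool axes [[0.043, 0.83, -0.556], [-0.004, -0.557, -0.831], [-0.999, 0.038, -0.021]]
roll opts [ 3.137 -0.005] j6 2.11
shift tool mm now [ 15.2   0.7 -15.9]
```

View pics/p.png

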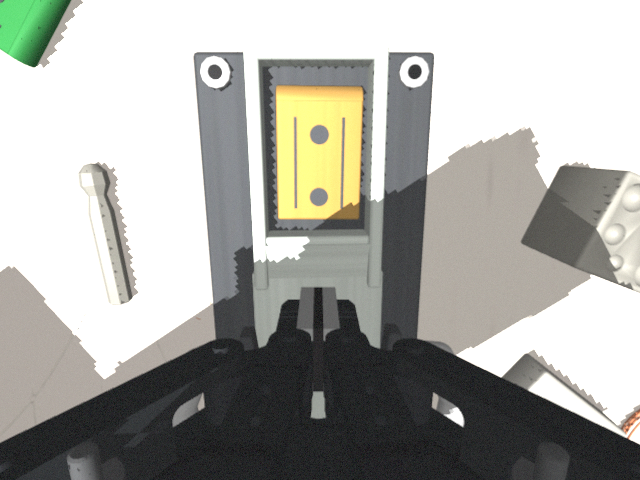

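It dropped. I'll verify its flatness and retreat upward.

Call:
{"api": "arm_command", "payload": {
  "motion": [
    {"x": -0.02, "y": 0, "z": 0.005, "roll": 0, "fingers": 0},
    {"x": -0.03, "y": 0, "z": 0.01, "roll": 0, "fingers": 0},
    {"x": -0.03, "y": 0, "z": 0.01, "roll": 0, "fingers": 0},
    {"x": -0.03, "y": 0, "z": 0, "roll": 0, "fingers": 0},
    {"x": -0.01, "y": 0, "z": 0, "roll": 0, "fingers": 0},
    {"x": 0, "y": 0, "z": 0, "roll": 0, "fingers": 0},
    {"x": 0, "y": 0, "z": 0, "roll": 0, "fingers": 0},
    {"x": 0, "y": 0, "z": 0, "roll": 0, "fingers": 0}
  ]
}}

```text
clock: 14.02
eef_pos: [0.5108, -0.0486, 0.1649]
tool_rot: [0.636, 0.326, -0.611, 0.342]
ft_force: [0.2, -0.3, 0.4]
grip_width: -0.0001
```

Run:
```python
from h import *
c=load("p")
hsv=cv2.cvtColor(c["frame"],cv2.COLOR_RGB2HSV); m=cv2.inRange(hsv,(10,100,40),(30,255,255))
cs,_=cv2.findContours(m,cv2.RETR_EXTERNAL,cv2.CHAIN_APPROX_NONE); k=max(cs,key=cv2.contourArea)
print("p bbox",cv2.boundingRect(k))
for p in [(277,219),(360,219),(276,87),(363,87)]: print(np.round(w2cl(onz(c,*p,.02))*1000,1))
c=snap("wrist","q"); 
f=cv2.convertScaleAbs(c["frame"][:,:,::-1],alpha=1.2);cv2.imwrite("pics/q.png",f)
d=snap("scene","qs")
f=cv2.convertScaleAbs(d["frame"][150:390,180:450,::-1],alpha=2);cv2.imwrite("pics/qs.png",cv2.resize(f,None,fx=2.5,fy=2.5,interpolation=cv2.INTER_CUBIC))
go((0,0,.1))
```

```text
p bbox (276, 85, 88, 135)
[156.4  18.7  20. ]
[155.9 -18.1  20. ]
[210.8  17.4  20. ]
[210.8 -18.1  20. ]
clk 14.12 tcp clamp mm [ 96.4   7.6 164. ] F [-0.2  0.2 -0.1] w -0.0
tool axes [[0.039, 0.832, -0.554], [-0.003, -0.554, -0.832], [-0.999, 0.034, -0.019]]
roll opts [ 3.14e+00 -1.00e-03] j6 2.06
shift tool mm now [62.3  5.6 97.6]
```

View pics/q.png

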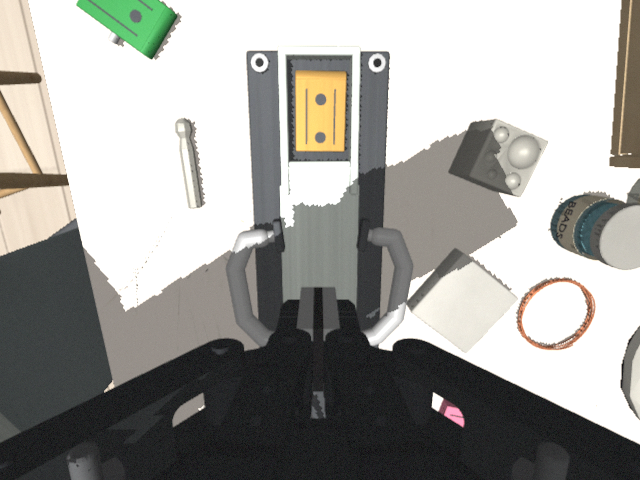

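View pics/qs.png

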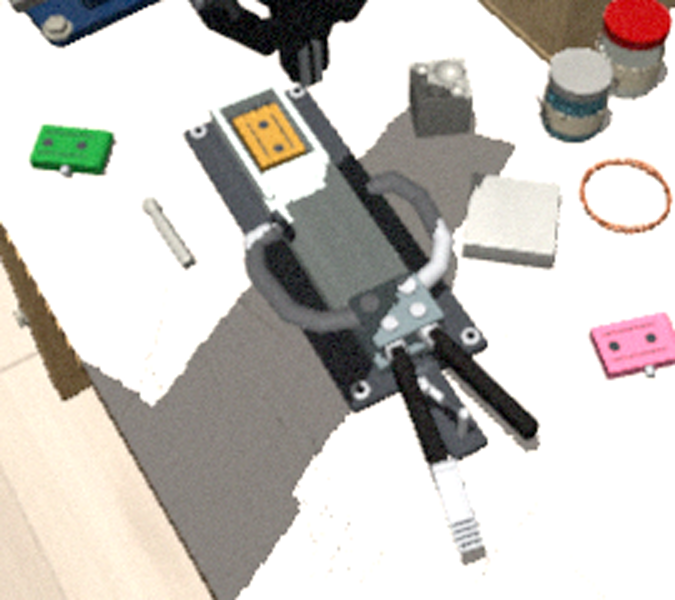

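The block lies flat in the pocket: cast at z = 20 mm it measures about 55 × 36 mm, centred near x 183. The clamp is open, the bystanders are untouched and the arm is clear.

```bash
python3 -c "
from workcell import job_done
print(job_done())"
```

```text
the job is handed in; nothing more can be done
None
```

I squeezed the handles until they snapped and stayed locked with the gripper off. Then I pressed the release lever, the clamp sprang open, and I pushed the block over the lip into the pocket. The job was handed in at about 14 s of the 45 s allowed.

- **Pin:** in the wrist picture after release, the pin no longer stands proud of the block's side. I saw no gap or protrusion, but I had no direct reading of its travel.
- **Block:** it measures about 55 × 36 mm at the expected top height (20 mm). It is centred in the pocket, about 183 mm ahead of the clamp's origin, so it lies flat.
- **Bystanders and arm:** the steel block, doming block and punch show no visible movement, though I did not measure them. The arm ended about 0.16 m up, touching nothing.
- **Forces:** the largest wrist force I read was about 8 N, while squeezing. I only sampled it between moves, so brief peaks could have been missed.

- **Early disagreement:** early measurements differed by about 5 mm because the arm was still settling between pictures. I re-measured from single settled frames before gripping.
- **Tool tilt:** the tool leaned 2–3° during descents. It did not affect the grasp or the push.
- **Block stuck briefly:** the block hung tilted against the finger at the end of the push, and dropped flat when I backed off.

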